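# Take the model boat's gluing stack apart

## Task

The glue on the model boat has set, so take the pressing stack apart from the top down, one piece at a time, and put each piece gently (no dropping) in the plywood tray made for it: the steel weight in the round dish, the cabin in the smallest rectangular tray, the wooden pressing block in the middle-sized tray and the hull in the longest tray. Each must end lying flat, right way up, on the floor of its tray and let go, lengthwise along the tray if it is long; leave the two little paint jars standing where they are.

Things in the scene. Friction and masses are not known exactly. Their poses are not given: they have to be found in the camera images.
- weight: Loose, about 0.24 kg. Bare steel bench weight, top piece of the stack: a round body 36 mm in diameter and 24 high, a narrow neck, then a round knob 24 in diameter from 34 to 42 above the underside; 42 high in all. Stands on the roof of the cabin. Origin: centre of its underside; z up along its axis.
- cabin: Loose, about 0.05 kg. The boat's cabin, second from the top: a white plastic box with dark windows and a flat grey roof, 60 (x) x 40 (y) x 30 (z) mm, flat upright sides. Stands on the pressing block. Origin: centre of its underside; x along its length, z up.
- caul: Loose, about 0.075 kg. Plain hardwood pressing block, third from the top: 86 (x) x 50 (y) x 24 (z) mm. Lies on the hull's deck. Origin: centre of its underside; x along its length, z up.
- hull: Loose, about 0.13 kg. The boat's flat-bottomed hull, bottom of the stack: grey plastic with a light wooden deck, 120 (x, with a pointed bow at +x over the last 28 mm) x 56 (y) x 28 (z) mm, flat upright parallel sides from x = -60 to +32. Lies on a fixed cork board (140 x 76, 6 high) which is turned by up to 0.5 rad. Origin: underside, middle of its length and breadth (the centre of mass is about 6 mm astern, -x); z up.
- weight_dish: Fixed. The only round plywood dish, for the weight: 62 mm outside diameter, 10 high, wall 4 thick, floor 4 thick, so 54 across inside. Origin: centre of its underside (the inner floor is 4 above it); z up.
- cabin_tray: Fixed. Low open plywood tray, 86 (x) x 66 (y) mm on the outside, 10 high, walls 4 thick, floor 4 thick, so 78 x 58 inside. The smallest of the three rectangular trays, for the cabin. Origin: centre of its underside (the inner floor is 4 above it); x along its long side, y across, z up. It may stand turned by up to 0.5 rad.
- caul_tray: Fixed. Low open plywood tray, 112 (x) x 76 (y) mm on the outside, 10 high, walls 4 thick, floor 4 thick, so 104 x 68 inside. The middle-sized of the three rectangular trays, for the pressing block. Origin: centre of its underside (the inner floor is 4 above it); x along its long side, y across, z up. It may stand turned by up to 0.5 rad.
- hull_tray: Fixed. Low open plywood tray, 146 (x) x 82 (y) mm on the outside, 10 high, walls 4 thick, floor 4 thick, so 138 x 74 inside. The longest of the three rectangular trays, for the hull; the bow may point either way. Origin: centre of its underside (the inner floor is 4 above it); x along its long side, y across, z up. It may stand turned by up to 0.5 rad.
- jar_a: Loose bystander: little amber glass paint jar with a black cap, 32 mm in diameter, 48 high. Not to be disturbed. Origin: centre of its underside.
- jar_b: Loose bystander: a second jar like jar_a. Not to be disturbed. Origin: centre of its underside.
There are look-alikes about, which are no part of the job. What is shaped like the caul_tray but red is not meant.

How it is judged:
By the outcome, as a careful person would: the job done as asked, in the order asked, and still so for the second after the job is handed in, with the robot touching nothing.
It also fails if it takes over 118 s, if anything falls off the work surface, if the arm or the gripper's body presses on something with over 40 N, if the wrist force passes 120 N, or if a joint passes its speed limit or range.

## Robot

A 7-joint arm with a two-finger parallel gripper is mounted at the origin on the work surface. World frame = base frame: x ahead of the robot, y to its left, z up, the work surface at z = 0. Lengths are in mm, angles in rad, forces in N, time in s.
With the tool pointing down it reaches from about 400 to 850 mm from the base axis. Payload 4.5 kg.
Tool frame: the origin (TCP) lies midway between the tips of the shut fingers; the grasp point (between the pads) lies 19 mm behind it (r.tcp_to_grasp is the distance from the TCP to the grasp point, in mm); z points along the fingers, y is the direction in which the jaws open and shut (so a half turn about z gives the same grasp; the last joint's range is limited). The gripper opens to 85 mm and grips with 20 to 120 N. Pads are 22 mm wide; open, the fingers measure 114 mm over their backs; the gripper's body (76 mm by 85 mm) begins 54 mm behind the grasp point. The pads swing forward as they close: fully open they stand 13 mm farther back than shut.
Start: joints at [1.373, 0.689, -0.195, 1.565, 0.157, 0.902, -0.215], TCP at [143.61, -608.304, 191.417] pointing down, gripper open.
Joint ranges: [-3.01, 3.01], [-0.46, 2.08], [-1.47, 1.51], [0.13, 2.56], [-1, 4.14], [0.04, 2.09], [-2.66, 2.66]. Speed limits (rad/s): [2.57, 2.57, 3.14, 3.14, 3.14, 3.14, 3.14].

## Interface

Orientations are given as [roll, pitch, yaw] about the fixed x, y, z axes, in that order (R = Rz(yaw) Ry(pitch) Rx(roll)).
In Python, from workcell import r gives the robot as it stands.
- The arm moves only by the tool play_rows, never from a script. Its argument "steps" is text: rows parted by semicolons, each of 4 numbers parted by spaces: the shift along the tool's x, y, z normalised to -1 to 1, where 1 is 0.6 m, then the turn about the tool's z normalised to -1 to 1, where 1 is 45 degrees. A call has 1 to 12 rows; each row is the pose to reach, as a shift and turn from the pose measured when the call began, along the tool's axes at that moment; what a row does not reach only later rows make up. A row lasts 1/12 s, in which the tool goes at most 41.7 mm and 7.16 degrees, less where a joint would pass 70% of its speed; a pose out of reach is approached as far as the arm can. A call with a number of a shift or a turn outside -1 to 1 is refused whole. A call with a gripper value outside its range is refused whole. "hand" is the opening, from -1 (shut) to 1 (fully open), so that 0 is half open, set as the call begins (left out, the last holds). The fingers move at their own pace and stop on an object; "grip_force" is the grip in N (left out, the last holds). Time passes only in rows, so rows that repeat a pose let the fingers close. It gives the time, the measured TCP pose, the force and the opening at its end, in the units of the state.
- r.get_state(): the state, without advancing time (a new reading comes with each control period).
- r.capture(name): name is "side" or "top" or "wrist"; returns (picture, depth): 480x640x3 uint8, blue, green, red; 480x640 float32, mm along the optical axis (not along the pixel's ray), 0 where there is no reading.
- r.calibration(name): a dict with "K" (3x3 intrinsics, pixels), "R" (3x3) and "t" (3): a world point X has camera coordinates R X + t. Camera axes: x right, y down, z forward; pixel columns grow to the right and rows downward; lengths in mm; the calibration is good to about 2 mm. A picture is of the moment at which its call begins: read the wrist's pose just before it. calibration takes no time and is no camera call; for the wrist camera it gives the pose at the moment of the call.
- r.job_done(): hands the job in, once; it reports no verdict.
The state is a dict: "time_s": time; "joints": joint angles; "dq": joint speeds; "joint_efforts": joint torques, N m; "tcp_pos": TCP position; "tcp_rot": TCP orientation; "ft_force": force on the tool from outside, world axes, zero at the start; "moment": the same for the moment, N m; "gripper_width": opening from 0.0 (shut) to 1.0 (fully open).
Only numpy, scipy, OpenCV 4.12 (cv2) and the standard library are available. Lean on these libraries where they do the work, as an engineer would, in place of code of your own. Each camera call takes 0.05 s, during which the arm holds its last target.

## Working session

There is one attempt and no reset: what is moved stays moved. The work goes in short steps, Python scripts to look and compute and a tool call to move; the robot and the scene stay as the last step left them, time stands still between calls to the robot, and variables do not carry over. Pictures are saved under pics/ and viewed, and the job is handed in when it is done.

Besides the shell and the picture viewer there is one more tool, called after "Emit:" by a JSON object that holds its "api" and its "payload", one argument or row to a line. play_rows: Moves the arm, as the interface text tells. Its arguments: {"type":"object","properties":{"steps":{"type":"string"},"hand":{"type":"number"},"grip_force":{"type":"number"}},"required":["steps"]}

```bash
mkdir -p pics; ls
python3 - <<'E'
from workcell import r
import cv2,numpy as np
s=r.get_state();print(s)
for n in("top","side"):
    p,d=r.capture(n);cv2.imwrite(f"pics/{n}0.png",p);np.save(f"{n}0.npy",d)
    c=r.calibration(n);print(n,c)
E
```

```text
pics
{'time_s': 0.0, 'joints': array([ 1.37281523,  0.68997912, -0.19449589,  1.56636127,  0.15731373,
        0.90250246, -0.21510134]), 'dq': array([ 0.00048123,  0.0013178 , -0.00031786, -0.00033245,  0.00062423,
       -0.00038769,  0.00044324]), 'joint_efforts': array([ 1.64212746e-03, -5.39598227e+01, -1.26629859e+00, -1.58537722e+01,
        9.00987448e-03,  9.49709618e-03, -2.06101367e-05]), 'tcp_pos': array([ 143.33178587, -607.59151492,  190.58210805]), 'tcp_rot': array([-3.13974133e+00,  1.58860009e-04,  2.31860984e-01]), 'ft_force': array([ 0.66027059,  0.25833609, -1.16615684]), 'moment': array([-0.00706039,  0.01822399,  0.03070748]), 'gripper_width': 0.9945589008521929}
top {'K': array([[499.20844709,   0.        , 320.6023393 ],
       [  0.        , 499.20844709, 229.44003943],
       [  0.        ,   0.        ,   1.        ]]), 'R': array([[ 0.00917515, -0.99969169,  0.02307242],
       [-0.98527396, -0.01297765, -0.17048987],
       [ 0.17073673, -0.02116839, -0.98508927]]), 't': array([-8.86082364e-01,  4.32356593e+02,  1.14873863e+03])}
side {'K': array([[562.26456909,   0.        , 324.29387192],
       [  0.        , 562.26456909, 240.94087347],
       [  0.        ,   0.        ,   1.        ]]), 'R': array([[-0.99131311, -0.13089411, -0.01284718],
       [-0.08872723,  0.73765964, -0.66931736],
       [ 0.09708654, -0.66236318, -0.74286555]]), 't': array([ 450.32428676,  102.24814189, 1097.01128959])}
```

View pics/top0.png

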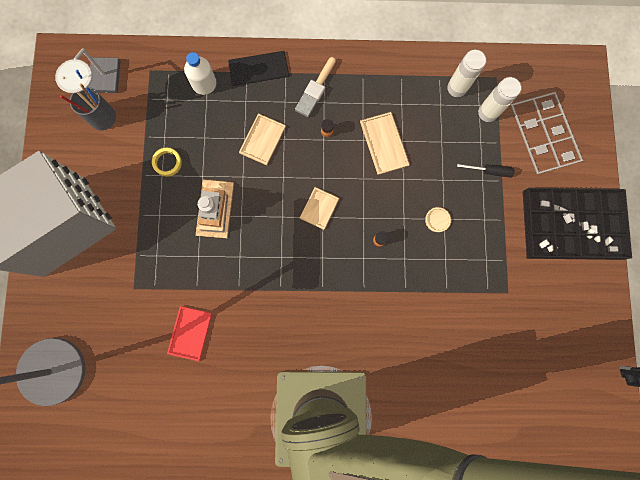

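View pics/side0.png

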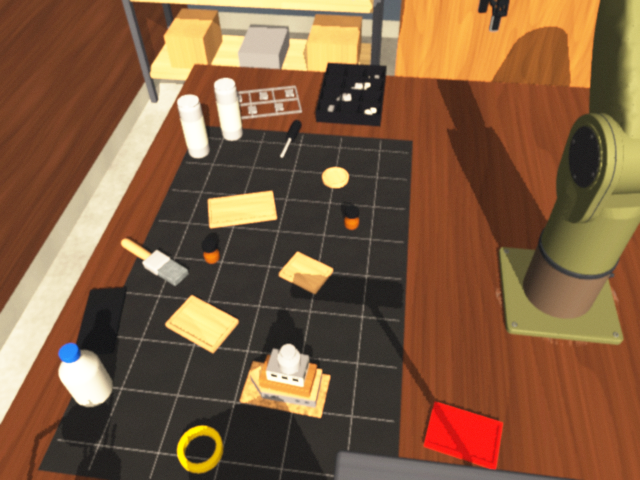

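The top picture shows the stack at (213,207). Tray candidates are the middle one (262,138), the longest (385,143), the smallest (320,208), the round dish (438,219) and the red look-alike (190,332), which is not meant. The jars are at (327,128) and (379,240), and there is a yellow ring at (166,161). Next I'll take enlarged crops.

Run:
```python
import cv2,numpy as np
p=cv2.imread('pics/top0.png')
def crop(x,y,w,h,f):
    return cv2.resize(p[y:y+h,x:x+w],None,fx=f,fy=f,interpolation=cv2.INTER_CUBIC)
a=crop(225,95,200,150,4);cv2.imwrite('pics/c1.png',a)
a=crop(180,170,70,75,8);cv2.imwrite('pics/c2.png',a)
```

```text
(no output)
```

View pics/c1.png

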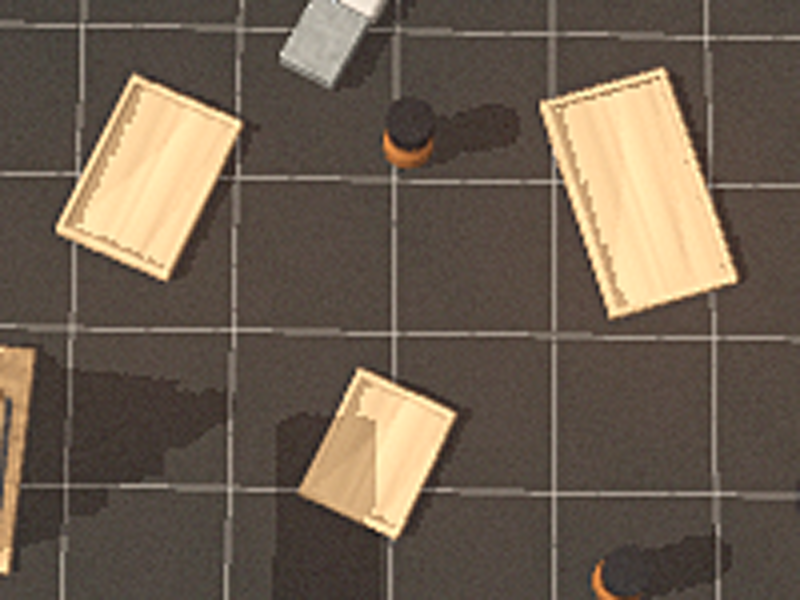

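View pics/c2.png

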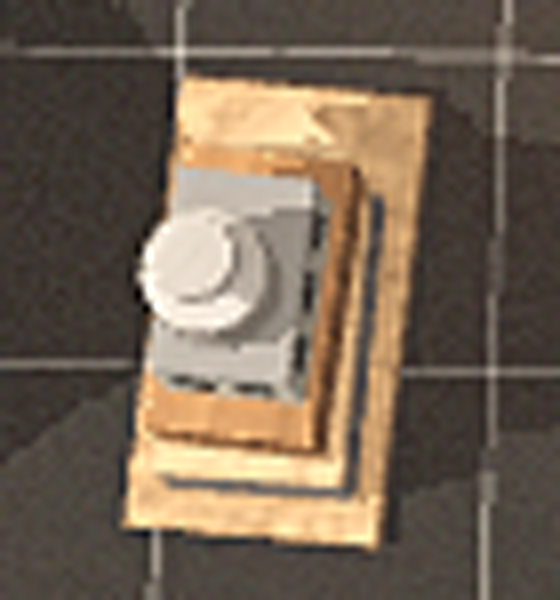

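```bash
cat > h.py <<'E'
import numpy as np,cv2
def ray(c,uv,z):
    K,R,t=c["K"],c["R"],c["t"]; uv=np.atleast_2d(uv).astype(float)
    d=np.c_[uv,np.ones(len(uv))]@np.linalg.inv(K).T@R; o=-R.T@t
    return o+d*((z-o[2])/d[:,2])[:,None]
def proj(c,X):
    Y=np.atleast_2d(X)@c["R"].T+c["t"];q=Y@c["K"].T;return q[:,:2]/q[:,2:]
def rect(P,name):
    P=P[:,:2];e=[np.linalg.norm(P[i]-P[i-1]) for i in range(4)]
    r=cv2.minAreaRect(P.astype(np.float32))
    i=int(np.argmax([e[1]+e[3],e[2]+e[0]])); 
    v=(P[1]-P[0])-(P[3]-P[2]) if i==0 else (P[2]-P[1])-(P[0]-P[3])
    a=np.arctan2(v[1],v[0]); a=(a+np.pi/2)%np.pi-np.pi/2
    print(name,"c",P.mean(0).round(1),"sides",np.round(e,1),"yaw",round(a,3))
def go(st,target,yaw=None):
    """rows units: shift in tool axes (normalised /600), turn"""
    from scipy.spatial.transform import Rotation as Ro
    R=Ro.from_euler('xyz',st["tcp_rot"]).as_matrix()
    s=R.T@(np.array(target)-st["tcp_pos"])/600
    return s.round(4)
E
python3 - <<'E'
from workcell import r
from h import *
c=r.calibration("top")
f=lambda L,o,s:np.array(L)/s+np.array(o)
o=(224.6,94.6)
rect(ray(c,f([(135,75),(242,123),(166,280),(57,230)],o,4),10),"caulT")
rect(ray(c,f([(664,68),(541,102),(611,318),(738,282)],o,4),10),"hullT")
rect(ray(c,f([(361,368),(457,412),(396,539),(300,492)],o,4),10),"cabT")
o=(179.6,169.6)
rect(ray(c,f([(178,168),(318,180),(300,395),(155,378)],o,8),88),"roof")
rect(ray(c,f([(180,75),(432,97),(380,547),(123,528)],o,8),6),"cork")
print("knob",ray(c,f([(193,257)],o,8),130))
rect(ray(c,f([(185,145),(362,163),(325,452),(143,437)],o,8),58),"caul")
print("dish",ray(c,[(438.3,218.5)],10),"jars",ray(c,[(224.6+411/4,94.6+122/4),(224.6+628/4,94.6+570/4)],48))
d=np.load("top0.npy");print(d[200:204,203:207],d[180:240:4,213],d[219,438])
from scipy.spatial.transform import Rotation as Ro
print(Ro.from_euler('xyz',r.get_state()["tcp_rot"]).as_matrix().round(3)); w=r.calibration("wrist");print(w["K"],(-w["R"].T@w["t"]),w["R"])
E
```

```text
caulT c [665.6 151.8] sides [112.3  74.7 112.6  75.3] yaw -0.412
hullT c [ 661.  -154.5] sides [147.3  82.1 147.2  83.4] yaw 0.301
cabT c [491.1   7.2] sides [86.4 65.2 87.9 65.2] yaw -0.433
roof c [477.7 259.3] sides [61.4 40.2 62.8 41.4] yaw -0.047
cork c [486.8 263.2] sides [142.   77.9 141.1  77.8] yaw -0.072
knob [[474.6222484  263.18364145 130.        ]]
caul c [478.9 260.5] sides [87.8 52.3 86.8 53. ] yaw -0.086
dish [[ 468.08859004 -285.22857942   10.        ]] jars [[ 689.3115666    -9.93882136   48.        ]
 [ 414.05114749 -139.60708645   48.        ]]
[[1100.4259 1098.3502 1098.7168 1098.4816]
 [1093.8921 1096.1288 1095.8688 1095.8682]
 [1095.5199 1094.8268 1096.1354 1099.9156]
 [1096.923  1095.8749 1094.6904 1093.3062]] [1238.211  1200.2765 1200.3185 1143.9795 1142.6128 1141.1385 1117.2329
 1127.0646 1137.5355 1135.812  1162.4879 1162.0464 1187.9818 1213.7836
 1207.41  ] 1228.6108
[[ 0.973  0.23  -0.001]
 [ 0.23  -0.973  0.002]
 [-0.    -0.002 -1.   ]]
[[382.07325736   0.         314.07589178]
 [  0.         382.07325736 235.13962251]
 [  0.           0.           1.        ]] [ 222.32517128 -589.68302771  373.13304821] [[ 2.29833162e-01 -9.73229649e-01 -8.76574910e-04]
 [-9.24255752e-01 -2.18549667e-01  3.13029307e-01]
 [-3.04840978e-01 -7.11343360e-02 -9.49743062e-01]]
```

Nearest candidates by description: the weight on the stack at (203,202), and the round dish at (438,219), since no other dish is round. The caul tray is the plain plywood one at (262,138), not the red one at (190,332). The hull tray is the longest, at (385,143). The measured sides match the description: 112x75, 147x82 and 87x65. Now I'll move towards the stack.

Emit:
{"api": "play_rows", "payload": {
  "steps": "0.03 -0.012 -0.01 0.02;0.09 -0.04 -0.03 0.06;0.16 -0.068 -0.04 0.1;0.23 -0.098 -0.05 0.14;0.3 -0.128 -0.06 0.18;0.37 -0.158 -0.07 0.22;0.44 -0.188 -0.08 0.26;0.51 -0.217 -0.09 0.3;0.58 -0.247 -0.1 0.33;0.64 -0.273 -0.11 0.36;0.69 -0.294 -0.117 0.38;0.718 -0.306 -0.117 0.38",
  "hand": 1,
  "grip_force": 40
}}

```text
time_s: 1.1
tcp_pos: [522.7, -327.8, 261.6]
tcp_rot: [-3.14, -0.0, -0.066]
ft_force: [-0.0, -0.6, 0.2]
gripper_width: 0.999
```

Emit:
{"api": "play_rows", "payload": {
  "steps": "-0.003 -0.03 0.005 0;-0.01 -0.09 0.01 0;-0.02 -0.16 0.01 0;-0.03 -0.23 0.015 0;-0.045 -0.3 0.015 0;-0.055 -0.37 0.02 0;-0.065 -0.44 0.025 0;-0.075 -0.51 0.03 0;-0.086 -0.58 0.03 0;-0.097 -0.65 0.035 0;-0.107 -0.72 0.04 0;-0.117 -0.79 0.045 0"
}}

```text
time_s: 2.1
tcp_pos: [483.7, 142.7, 235.9]
tcp_rot: [-3.14, 0.0, -0.066]
ft_force: [0.9, -0.6, 0.3]
gripper_width: 0.999
```

Run:
```python
from workcell import r
from h import *
print(go(r.get_state(),(474,263,230)))
```

```text
[-0.0293 -0.1989  0.0101]
```

Emit:
{"api": "play_rows", "payload": {
  "steps": "-0.01 -0.07 0.003 0;-0.018 -0.12 0.006 0;-0.024 -0.165 0.008 0;-0.028 -0.19 0.01 0;-0.029 -0.199 0.01 0;-0.029 -0.199 0.01 0;-0.029 -0.199 0.01 0"
}}

```text
time_s: 2.68
tcp_pos: [474.3, 261.5, 229.8]
tcp_rot: [-3.142, 0.001, -0.067]
ft_force: [0.4, -0.8, -0.6]
gripper_width: 0.999
```

Run:
```python
from workcell import r
from h import *
import pickle
s=r.get_state();c=r.calibration("wrist");p,d=r.capture("wrist")
print(s["tcp_pos"],s["tcp_rot"])
cv2.imwrite("pics/w1.png",p);pickle.dump((c,d,s),open("w1.pkl","wb"))
print(proj(c,[[474,263,130],[474,263,58]]))
```

```text
[474.28871906 261.45475632 229.83088831] [-3.14153579e+00  5.26010496e-04 -6.70159793e-02]
[[311.58407574 220.83942319]
 [311.97189992 199.74368021]]
```

View pics/w1.png

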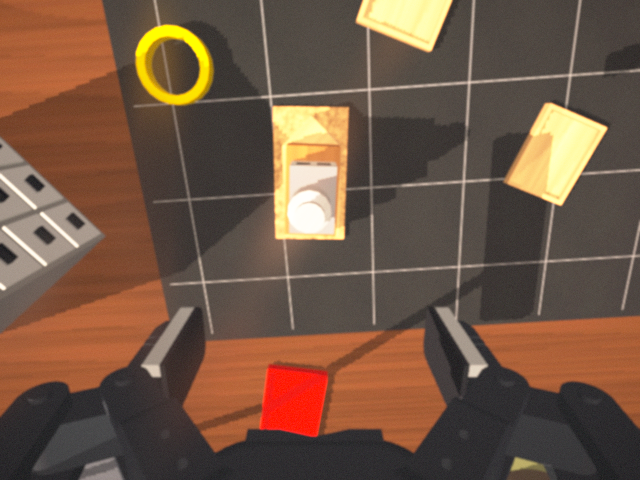

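Run:
```python
import cv2
p=cv2.imread('pics/w1.png')
cv2.imwrite('pics/w1c.png',cv2.resize(p[95:250,260:360],None,fx=5,fy=5,interpolation=cv2.INTER_CUBIC)[:600+175][175:])
cv2.imwrite('pics/w1d.png',cv2.resize(p[95:170,260:360],None,fx=7,fy=7,interpolation=cv2.INTER_CUBIC))
```

```text
(no output)
```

View pics/w1c.png

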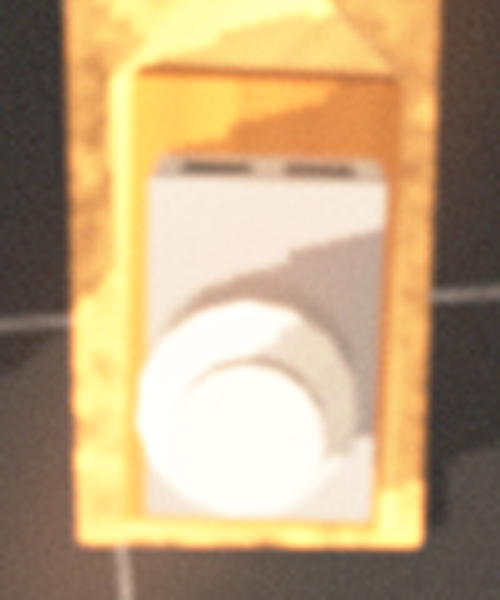

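View pics/w1d.png

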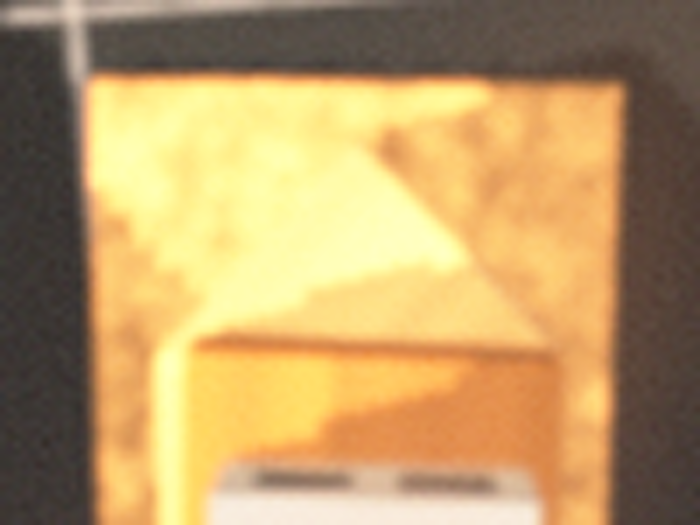

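Run:
```python
from h import *
import pickle
c,d,s=pickle.load(open('w1.pkl','rb'))
f=lambda L:np.array(L)/5+np.array((259.6,129.6))
g=lambda L:np.array(L)/7+np.array((259.6,94.6))
print("knob",ray(c,f([(250,440)]),130),"body",ray(c,f([(249,411)]),112))
rect(ray(c,f([(150,182),(387,184),(377,517),(145,515)]),88),"roof")
print("caul far edge",ray(c,g([(190,343),(558,350)]),58))
print("bow tip",ray(c,g([(352,140)]),34), "shoulders",ray(c,g([(160,348),(552,345)]),34))
print("cork far",ray(c,g([(85,78),(625,83)]),6),"near",ray(c,f([(77,545),(425,548)]),6))
print("hull rear?",ray(c,f([(130,518),(392,518)]),58))
```

```text
knob [[476.67806011 264.33883069 130.        ]] body [[476.54925866 264.69165854 112.        ]]
roof c [480.2 262. ] sides [59.  40.  59.1 41.4] yaw -0.09
caul far edge [[527.31382646 282.21122129  58.        ]
 [523.24195006 234.78996112  58.        ]]
bow tip [[550.58156697 259.80313118  34.        ]] shoulders [[525.03075407 288.18408158  34.        ]
 [521.8057497  234.15243931  34.        ]]
cork far [[561.29736515 297.81583533   6.        ]
 [555.41513001 220.32156342   6.        ]] near [[420.39658514 308.51729981   6.        ]
 [414.42373705 230.56628492   6.        ]]
hull rear? [[442.48963965 290.93191328  58.        ]
 [439.0524964  239.97410848  58.        ]]
```

Emit:
{"api": "play_rows", "payload": {
  "steps": "0.001 -0.002 0.02 0;0.002 -0.004 0.06 0;0.002 -0.004 0.11 0;0.002 -0.004 0.15 0;0.002 -0.004 0.18 0;0.002 -0.004 0.2 0;0.002 -0.004 0.212 0;0.002 -0.004 0.219 0;0.002 -0.004 0.222 0;0.002 -0.004 0.222 0;0.002 -0.004 0.222 0",
  "hand": 0.3
}}

```text
time_s: 3.65
tcp_pos: [476.5, 263.1, 97.5]
tcp_rot: [-3.141, -0.001, -0.069]
ft_force: [0.2, -0.2, 0.0]
gripper_width: 0.65
```

Run:
```python
from workcell import r
from h import *
import pickle
s=r.get_state();p,d=r.capture("wrist")
print(s["tcp_pos"],s["tcp_rot"],s["gripper_width"],go(s,(475.8,264,96)))
cv2.imwrite("pics/w2.png",p)
```

```text
[476.48256827 263.1469802   97.48120312] [-3.14092871e+00 -8.92001961e-04 -6.87517272e-02] 0.6498550554894011 [-0.0012 -0.0013  0.0025]
```

View pics/w2.png

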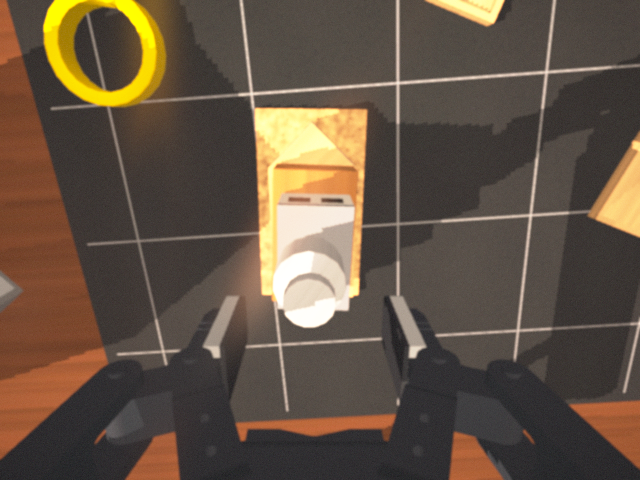

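Run:
```python
from workcell import r
from h import *
c=r.calibration("wrist")
print(proj(c,[[476.5,263.1,97],[476.5,263.1,112],[476.5,263.1,130],[475.8,264,112]]))
p=cv2.imread('pics/w2.png');cv2.imwrite('pics/w2c.png',cv2.resize(p[180:380,190:430],None,fx=3,fy=3,interpolation=cv2.INTER_CUBIC))
```

```text
[[313.92625951 272.91653208]
 [313.92446115 285.48766957]
 [313.92189987 303.39180367]
 [312.17073499 286.91369137]]
```

View pics/w2c.png

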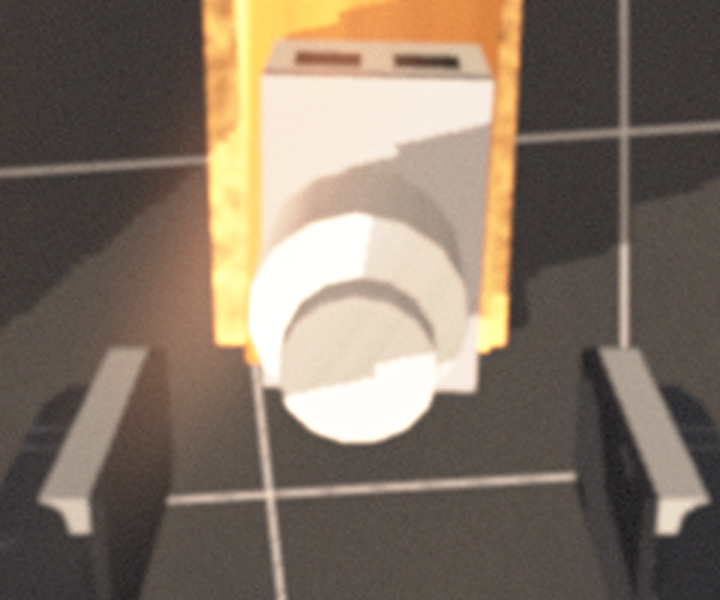

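Emit:
{"api": "play_rows", "payload": {
  "steps": "0.0005 -0.0015 0.001 0;0.0005 -0.0026 0.002 0;0.0005 -0.0026 0.002 0"
}}

```text
time_s: 3.95
tcp_pos: [477.1, 265.2, 96.6]
tcp_rot: [-3.14, -0.002, -0.068]
ft_force: [-0.2, 0.6, 0.9]
gripper_width: 0.653
```

Emit:
{"api": "play_rows", "payload": {
  "steps": "0 0 0 0;0 0 0 0;0 0 0 0;0 0 0 0;0 0 0 0;0 0 0 0;0 0 0 0",
  "hand": -1,
  "grip_force": 40
}}

```text
time_s: 4.53
tcp_pos: [477.1, 265.2, 96.6]
tcp_rot: [-3.14, -0.002, -0.068]
ft_force: [0.3, -0.1, -0.8]
gripper_width: -0.001
```

```bash
cat > snap.py <<'E'
import sys
from workcell import r
from h import *
import pickle
cam,name=sys.argv[1:3]
s=r.get_state();c=r.calibration(cam);p,d=r.capture(cam)
print(s["time_s"],s["tcp_pos"].round(1),s["tcp_rot"].round(3),"g",round(s["gripper_width"],3),s["ft_force"].round(1))
pickle.dump((c,d,s,p),open(name+".pkl","wb"))
if len(sys.argv)>3:
    x,y,w,h,f=map(int,sys.argv[3:8]);p=cv2.resize(p[y:y+h,x:x+w],None,fx=f,fy=f,interpolation=cv2.INTER_CUBIC)
cv2.imwrite(f"pics/{name}.png",p)
E
python3 snap.py wrist w3 190 180 240 200 3
```

```text
4.5333 [477.1 265.2  96.6] [-3.14e+00 -2.00e-03 -6.80e-02] g -0.001 [ 0.3 -0.1 -0.8]
```

View pics/w3.png

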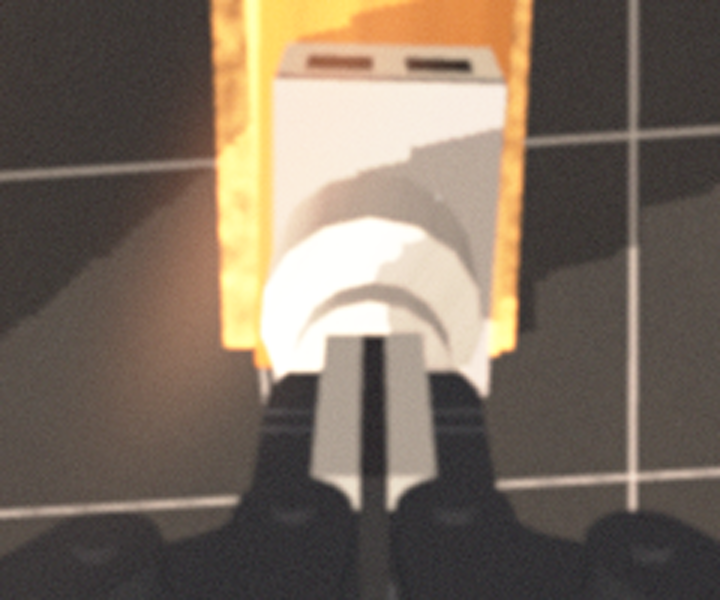

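The jaws shut on nothing: in the picture the fingertips lie over the knob at crop (375,335). I'll check the heights with the depth images.

```bash
python3 - <<'E'
import pickle
from h import *
from workcell import r
c,d,s,p=pickle.load(open('w3.pkl','rb'))
def pt(c,d,u,v):
    z=np.median(d[v-1:v+2,u-1:u+2]);return (c["R"].T@(np.linalg.inv(c["K"])@[u,v,1]*z-c["t"])).round(1),z
for n,u,v in [("fingerpadL",305,300),("padR",325,300),("padR low",330,330),("roof",300,225),("bodytop",295,265),("knob",315,280),("mat",230,330),("caul",310,190),("mat2",410,200)]: print(n,pt(c,d,u,v))
ct=r.calibration("top");dt=np.load("top0.npy")
for n,u,v in [("knob",204,202),("roof",212,193),("mat",300,160),("tray",385,143),("dish",438,219),("mat",450,180)]: print(n,pt(ct,dt,u,v))
E
python3 snap.py side s3 200 260 200 150 4
```

```text
fingerpadL (array([488.9, 267.6, 148. ]), np.float32(146.25491))
padR (array([488.6, 260. , 148.4]), np.float32(145.71474))
padR low (array([488.4, 258.9, 169.2]), np.float32(126.06799))
roof (array([501.2, 270.7,  88. ]), np.float32(199.5272))
bodytop (array([489.1, 273.1, 112.7]), np.float32(179.82074))
knob (array([488.4, 263.8, 129.4]), np.float32(164.00623))
mat (array([388.7, 341.2,   1.4]), np.float32(318.23715))
caul (array([513.3, 264.9,  58.1]), np.float32(223.99677))
mat2 (array([489.2, 192.6,   0.8]), np.float32(284.39926))
knob (array([474. , 262.5, 130.2]), np.float32(1095.8688))
roof (array([505.3, 254.8,  86.5]), np.float32(1144.4357))
mat (array([614.3,  56.4,   1.8]), np.float32(1250.6111))
tray (array([ 661.9, -157.5,    3.7]), np.float32(1261.4131))
dish (array([ 468., -286.,    4.]), np.float32(1230.7203))
mat (array([ 568.7, -320.2,    1. ]), np.float32(1251.591))
4.5833 [477.1 265.3  96.6] [-3.14e+00 -2.00e-03 -6.80e-02] g 0.001 [ 0.2 -0.2  0.1]
```

View pics/s3.png

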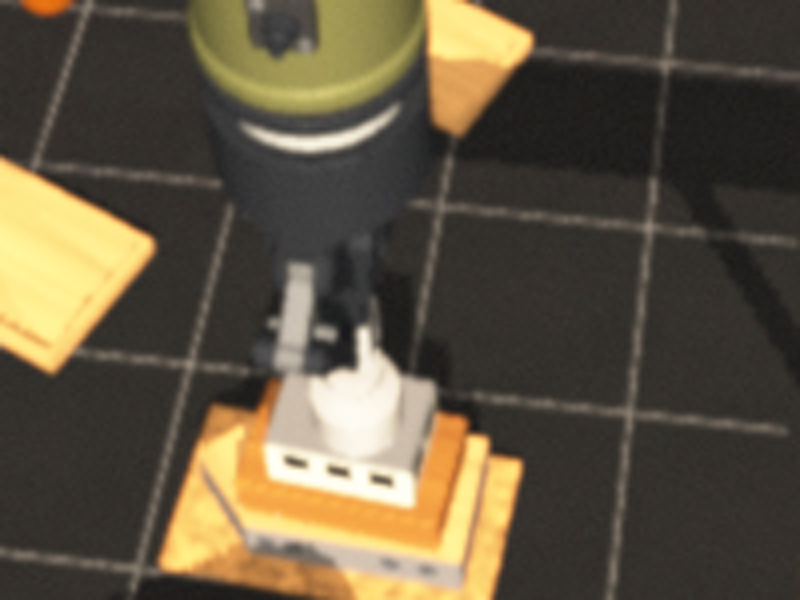

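Run:
```python
import pickle
from h import *
c,d,s,p=pickle.load(open('w3.pkl','rb'))
for u in (303,307,323,328):
  for v in list(range(284,300,1))+[320,340,350]:
    z=d[v,u];X=(c["R"].T@(np.linalg.inv(c["K"])@[u,v,1]*z-c["t"])).round(1);print(u,v,X)
```

```text
303 284 [487.1 269.  129.9]
303 285 [486.5 269.1 129.5]
303 286 [486.  269.1 129.5]
303 287 [486.  269.1 130.5]
303 288 [485.8 269.1 131.1]
303 289 [484.6 269.2 129.5]
303 290 [484.2 269.3 129.7]
303 291 [483.6 269.3 129.5]
303 292 [489.  268.6 141.2]
303 293 [489.2 268.5 142.5]
303 294 [489.2 268.5 143.4]
303 295 [489.1 268.5 144.2]
303 296 [489.1 268.5 145. ]
303 297 [488.7 268.5 144.9]
303 298 [489.  268.4 146.4]
303 299 [489.5 268.3 148.1]
303 320 [488.7 268.  162.3]
303 340 [489.  267.6 174.9]
303 350 [489.6 267.4 181.1]
307 284 [486.9 267.3 129.7]
307 285 [486.9 267.3 130.7]
307 286 [486.3 267.4 130.4]
307 287 [485.4 267.5 129.5]
307 288 [485.4 267.4 130.4]
307 289 [484.6 267.5 129.8]
307 290 [484.1 267.5 129.7]
307 291 [484.3 267.5 131.2]
307 292 [488.9 267.  141.4]
307 293 [488.6 267.  141.6]
307 294 [488.9 267.  143. ]
307 295 [489.  266.9 144.1]
307 296 [488.5 267.  144. ]
307 297 [489.1 266.9 146.1]
307 298 [488.9 266.9 146.4]
307 299 [488.7 266.9 146.8]
307 320 [489.1 266.6 163.2]
307 340 [488.6 266.4 174.4]
307 350 [489.9 266.2 181.6]
323 284 [486.3 260.5 129.4]
323 285 
[... 327 characters left out ...]

323 297 [488.5 260.7 145.6]
323 298 [488.2 260.7 146. ]
323 299 [488.  260.7 146.4]
323 320 [488.7 261.1 163. ]
323 340 [488.6 261.3 175. ]
323 350 [489.9 261.4 182.1]
328 284 [485.8 258.3 128.7]
328 285 [486.  258.4 130. ]
328 286 [485.3 258.4 129.7]
328 287 [485.4 258.4 130.7]
328 288 [484.3 258.4 129.4]
328 289 [484.1 258.5 130. ]
328 290 [483.5 258.5 129.7]
328 291 [483.3 258.5 130.4]
328 292 [488.4 258.6 141.5]
328 293 [488.4 258.6 142.3]
328 294 [488.3 258.7 142.9]
328 295 [487.8 258.7 142.9]
328 296 [487.8 258.7 143.7]
328 297 [487.9 258.8 144.7]
328 298 [488.2 258.8 146.2]
328 299 [488.5 258.8 147.6]
328 320 [488.5 259.3 162.9]
328 340 [488.  259.8 174.2]
328 350 [489.3 259.9 181.4]
```

Run:
```python
from workcell import r
print(r.tcp_to_grasp,[a for a in dir(r) if not a.startswith('_')], r.get_state())
```

```text
18.700000000000003 ['MotionError', 'calibration', 'capture', 'get_state', 'job_done', 'tcp_to_grasp'] {'time_s': 4.6333, 'joints': array([-0.54674302,  0.72174494, -0.07491473,  1.89908799,  0.09910695,
        0.5221649 , -2.32794618]), 'dq': array([-9.68091311e-04, -4.07498341e-05, -1.45039357e-03, -1.37955168e-04,
       -7.82852325e-04,  1.12123286e-04, -9.00790144e-04]), 'joint_efforts': array([-2.85334118e-04, -4.98219967e+01,  3.64807891e-01, -1.02140674e+01,
        6.58629695e-03, -7.39021489e-03,  6.35383884e-06]), 'tcp_pos': array([477.09357111, 265.25099855,  96.61634476]), 'tcp_rot': array([-3.14020258e+00, -1.58906349e-03, -6.82612389e-02]), 'ft_force': array([-0.69592954, -0.28187602, -0.32205203]), 'moment': array([-0.00196116,  0.03300732,  0.01986673]), 'gripper_width': 0.0004509933724614483}
```

The cameras put the shut fingertips at z≈141.5 while the reported TCP z is 96.6. The tips are therefore about 45 mm higher than reported. The stack heights read correctly (roof 88, knob 130), so I'll aim 45 mm lower and keep checking visually. Nothing has been disturbed.

Emit:
{"api": "play_rows", "payload": {
  "steps": "0 0 0 0;0 0 0 0;0 0 0 0;0 0 0 0;0 0 0 0;0 0 0 0",
  "hand": 0.3
}}

```text
time_s: 5.13
tcp_pos: [477.1, 265.2, 96.6]
tcp_rot: [-3.14, -0.002, -0.068]
ft_force: [0.3, -0.2, -0.9]
gripper_width: 0.651
```

Emit:
{"api": "play_rows", "payload": {
  "steps": "0 0 0.01 0;0 0 0.025 0;0 0 0.04 0;0 0 0.052 0;0 0 0.062 0;0 0 0.068 0;0 0 0.068 0;0 0 0.068 0"
}}

```text
time_s: 5.8
tcp_pos: [477.1, 265.3, 55.6]
tcp_rot: [-3.14, -0.001, -0.068]
ft_force: [-0.5, 0.4, -0.4]
gripper_width: 0.647
```

```bash
python3 snap.py wrist w4 190 180 240 200 3; python3 snap.py side s4 200 260 200 150 4
```

```text
5.8 [477.1 265.3  55.6] [-3.14e+00 -1.00e-03 -6.80e-02] g 0.647 [-0.5  0.4 -0.4]
5.85 [477.3 265.4  55.9] [-3.14e+00 -2.00e-03 -6.80e-02] g 0.649 [ 0.5 -0.2 -0.3]
```

View pics/w4.png

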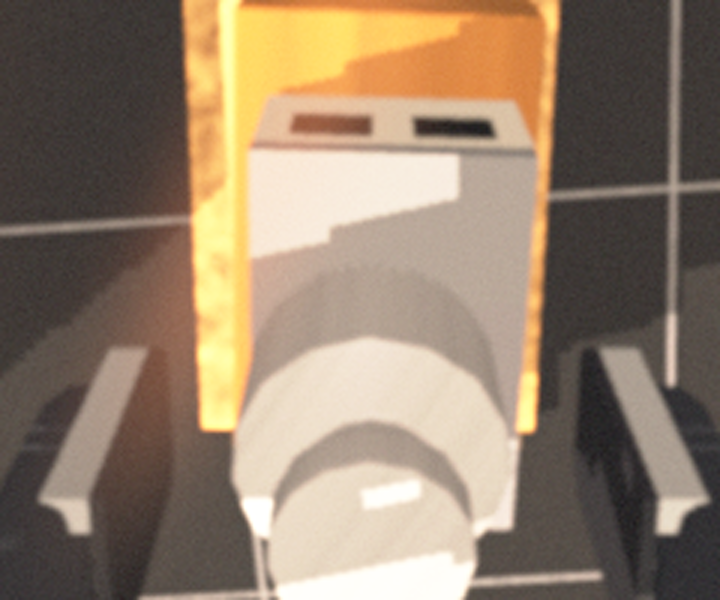

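View pics/s4.png

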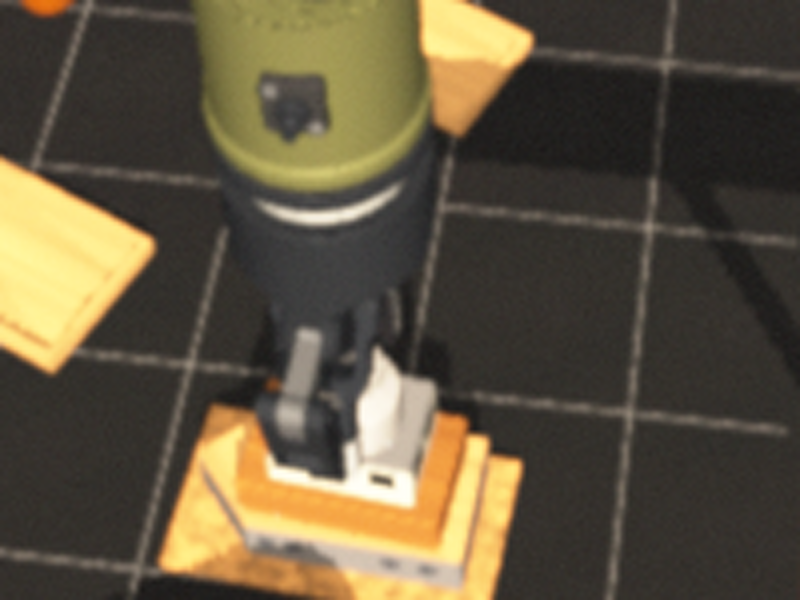

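Run:
```python
import pickle
from h import *
c,d,s,p=pickle.load(open('w4.pkl','rb'))
print(ray(c,[(189.7+374/3,179.7+560/3)],130),ray(c,[(189.7+372/3,179.7+462/3)],130),ray(c,[(189.7+372/3,179.7+338/3)],112))
```

```text
[[476.02162625 264.95875707 130.        ]] [[488.61237376 264.31865193 130.        ]] [[494.44559978 263.935343   112.        ]]
```

Emit:
{"api": "play_rows", "payload": {
  "steps": "0 0 0.003 0;0 0 0.006 0;0 0 0.007 0;0 0 0.007 0"
}}

```text
time_s: 6.23
tcp_pos: [477.4, 265.4, 51.8]
tcp_rot: [-3.14, -0.002, -0.068]
ft_force: [-0.6, 0.4, 0.4]
gripper_width: 0.654
```

Emit:
{"api": "play_rows", "payload": {
  "steps": "0 0 0 0;0 0 0 0;0 0 0 0;0 0 0 0;0 0 0 0;0 0 0 0;0 0 0 0",
  "hand": -1,
  "grip_force": 40
}}

```text
time_s: 6.82
tcp_pos: [477.4, 265.6, 52.1]
tcp_rot: [-3.14, -0.002, -0.068]
ft_force: [-1.2, 0.3, 5.1]
gripper_width: 0.401
```

Emit:
{"api": "play_rows", "payload": {
  "steps": "0 0 -0.005 0;0 0 -0.015 0;0 0 -0.03 0;0 0 -0.055 0;0 0 -0.085 0;0 0 -0.12 0;0 0 -0.15 0;0 0 -0.175 0;0 0 -0.19 0;0 0 -0.2 0;0 0 -0.2 0"
}}

```text
time_s: 7.73
tcp_pos: [477.7, 265.6, 173.2]
tcp_rot: [-3.138, -0.004, -0.068]
ft_force: [-0.6, -0.2, -1.4]
gripper_width: 0.399
```

```bash
python3 snap.py wrist w5
python3 - <<'E'
from workcell import r
from h import *
s=r.get_state();print(go(s,(468.1,-285.5,150)))
E
```

```text
7.7333 [477.7 265.6 173.2] [-3.138 -0.004 -0.068] g 0.399 [-0.6 -0.2 -1.4]
[0.0476 0.917  0.0352]
```

View pics/w5.png

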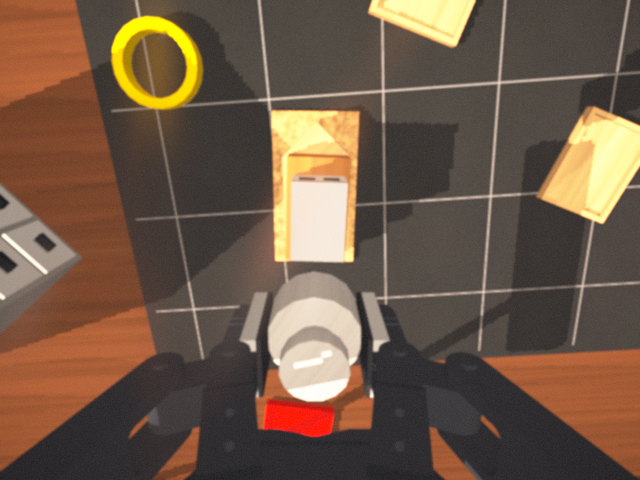

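The weight is held upright and the cabin stayed put. Now I'll carry it to the dish.

Emit:
{"api": "play_rows", "payload": {
  "steps": "0.001 0.02 0.001 0;0.004 0.06 0.003 0;0.006 0.12 0.005 0;0.009 0.185 0.007 0;0.012 0.25 0.01 0;0.016 0.315 0.013 0;0.019 0.38 0.015 0;0.023 0.445 0.018 0;0.026 0.51 0.02 0;0.029 0.575 0.023 0;0.033 0.64 0.026 0;0.037 0.705 0.03 0"
}}

```text
time_s: 8.78
tcp_pos: [468.5, -160.8, 152.4]
tcp_rot: [-3.139, -0.0, -0.069]
ft_force: [0.4, -0.2, -1.8]
gripper_width: 0.398
```

Run:
```python
from workcell import r
from h import *
s=r.get_state();print(go(s,(468.1,-285.5,110)))
```

```text
[0.0137 0.2076 0.0703]
```

Emit:
{"api": "play_rows", "payload": {
  "steps": "0.004 0.06 0.01 0;0.008 0.115 0.02 0;0.011 0.16 0.035 0;0.013 0.19 0.05 0;0.0137 0.204 0.062 0;0.0137 0.2076 0.069 0;0.0137 0.2076 0.07 0;0.0137 0.2076 0.07 0;0.0137 0.2076 0.07 0"
}}

```text
time_s: 9.53
tcp_pos: [468.6, -283.4, 110.4]
tcp_rot: [-3.138, -0.0, -0.066]
ft_force: [0.1, 0.1, -1.8]
gripper_width: 0.4
```

```bash
python3 snap.py wrist w6
python3 - <<'E'
import pickle
from h import *
c,d,s,p=pickle.load(open('w6.pkl','rb'))
print(proj(c,[[468.1,-285.2,10]]))
E
```

```text
9.5333 [ 468.6 -283.4  110.4] [-3.138 -0.    -0.066] g 0.4 [ 0.1  0.1 -1.8]
[[316.37109801 220.74816424]]
```

View pics/w6.png

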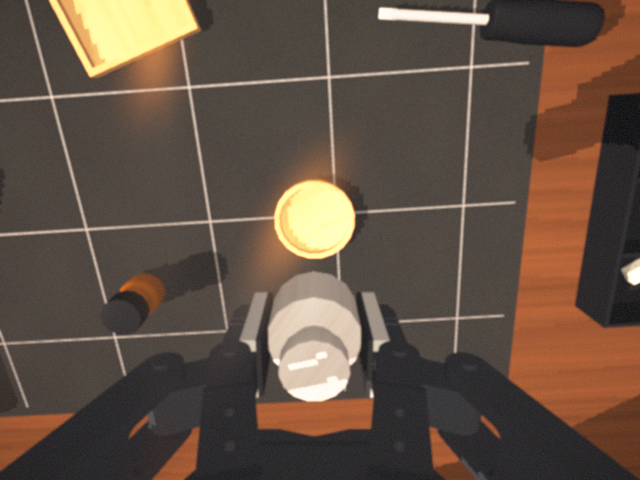

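Emit:
{"api": "play_rows", "payload": {
  "steps": "0 0.001 0.01 0;0 0.0025 0.04 0;0 0.0025 0.08 0;0 0.0025 0.12 0;0 0.0025 0.155 0;0 0.0025 0.18 0;0 0.0025 0.2 0;0 0.0025 0.21 0;0 0.0025 0.217 0;0 0.0025 0.22 0;0 0.0025 0.22 0"
}}

```text
time_s: 10.5
tcp_pos: [469.2, -284.9, -21.1]
tcp_rot: [-3.139, -0.001, -0.066]
ft_force: [-0.1, -0.0, -1.7]
gripper_width: 0.394
```

```bash
python3 snap.py side s6 280 130 110 90 7;python3 snap.py wrist w7
```

```text
10.5 [ 469.2 -284.9  -21.1] [-3.139e+00 -1.000e-03 -6.600e-02] g 0.394 [-0.1 -0.  -1.7]
10.55 [ 469.3 -285.   -20.9] [-3.139e+00 -2.000e-03 -6.600e-02] g 0.399 [ 0.6  0.1 -0.8]
```

View pics/s6.png

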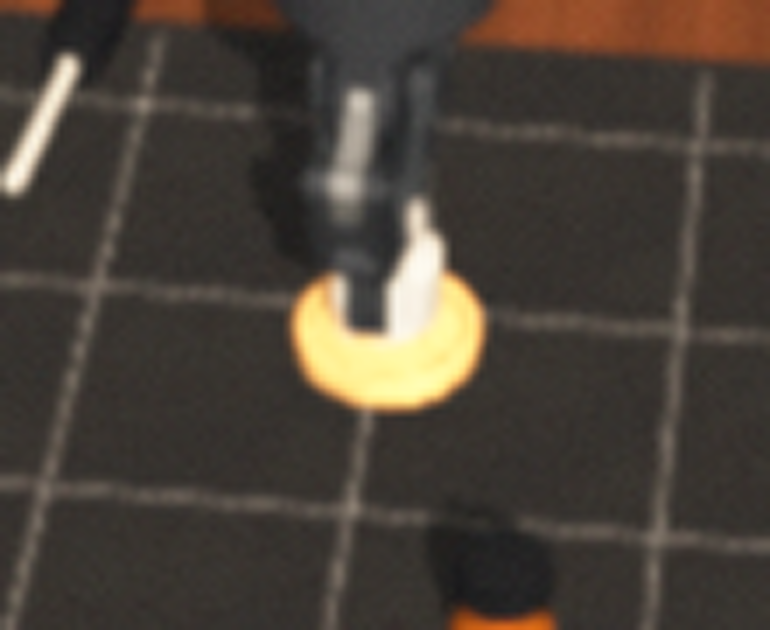

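View pics/w7.png

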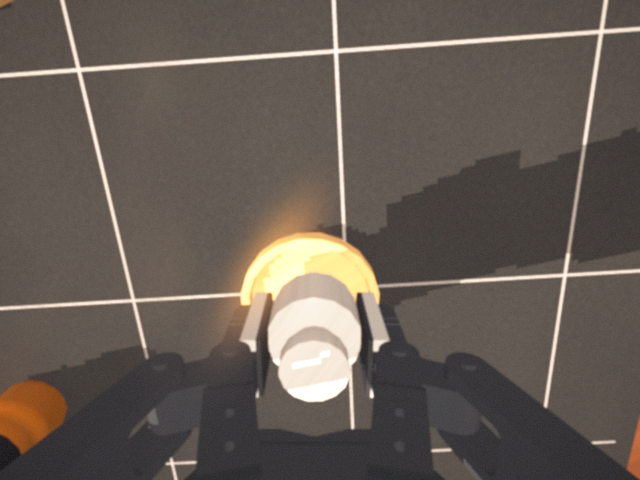

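Emit:
{"api": "play_rows", "payload": {
  "steps": "0 0 0.004 0;0 0 0.008 0;0 0 0.011 0;0 0 0.0135 0;0 0 0.0155 0;0 0 0.0165 0;0 0 0.0165 0"
}}

```text
time_s: 11.18
tcp_pos: [469.3, -285.1, -30.7]
tcp_rot: [-3.139, -0.002, -0.066]
ft_force: [-0.1, -0.1, -0.7]
gripper_width: 0.398
```

Emit:
{"api": "play_rows", "payload": {
  "steps": "0 0 0.0005 0;0 0 0.001 0;0 0 0.0015 0;0 0 0.0015 0;0 0 0.0015 0"
}}

```text
time_s: 11.6
tcp_pos: [469.4, -285.2, -31.2]
tcp_rot: [-3.139, -0.002, -0.066]
ft_force: [-0.5, 0.3, 4.6]
gripper_width: 0.398
```

Emit:
{"api": "play_rows", "payload": {
  "steps": "0 0 0 0;0 0 0 0;0 0 0 0;0 0 0 0;0 0 0 0;0 0 -0.005 0;0 0 -0.02 0;0 0 -0.05 0;0 0 -0.1 0;0 0 -0.15 0;0 0 -0.21 0;0 0 -0.25 0",
  "hand": 0.2
}}

```text
time_s: 12.6
tcp_pos: [469.9, -286.0, 122.4]
tcp_rot: [-3.141, -0.005, -0.066]
ft_force: [-0.1, 0.4, -0.4]
gripper_width: 0.598
```

```bash
python3 snap.py wrist w8
python3 - <<'E'
from workcell import r
from h import *
s=r.get_state();print(go(s,(478.5,262.5,130)))
E
```

```text
12.6 [ 469.9 -286.   122.4] [-3.141 -0.005 -0.066] g 0.598 [-0.1  0.4 -0.4]
[-0.0507 -0.915  -0.0092]
```

View pics/w8.png

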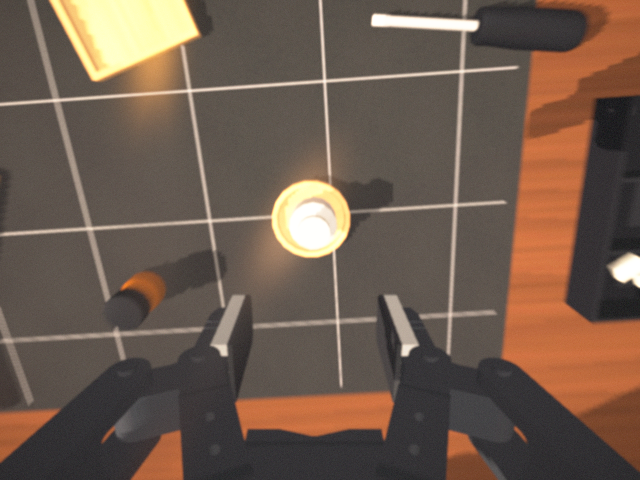

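The weight stands upright in the dish at about (313,222). Going back for the cabin.

Emit:
{"api": "play_rows", "payload": {
  "steps": "-0.001 -0.02 0 0.015;-0.004 -0.06 0 0.015;-0.006 -0.12 -0.002 0.015;-0.009 -0.185 -0.003 0.015;-0.013 -0.25 -0.003 0.015;-0.017 -0.315 -0.003 0.015;-0.02 -0.38 -0.004 0.015;-0.024 -0.445 -0.004 0.015;-0.028 -0.51 -0.005 0.015;-0.031 -0.575 -0.006 0.015;-0.035 -0.64 -0.007 0.015;-0.039 -0.705 -0.009 0.015",
  "hand": 0.5
}}

```text
time_s: 13.65
tcp_pos: [476.7, 138.2, 130.7]
tcp_rot: [3.14, -0.012, -0.078]
ft_force: [0.7, -0.5, -0.4]
gripper_width: 0.748
```

Run:
```python
from workcell import r
from h import *
s=r.get_state();print(go(s,(478.5,262.5,110)))
```

```text
[-0.0136 -0.2068  0.034 ]
```

Emit:
{"api": "play_rows", "payload": {
  "steps": "-0.004 -0.06 0.005 0;-0.008 -0.115 0.01 0;-0.011 -0.16 0.02 0;-0.013 -0.19 0.03 0;-0.0136 -0.204 0.034 0;-0.0136 -0.2068 0.034 0;-0.0136 -0.2068 0.034 0;-0.0136 -0.2068 0.034 0;-0.0136 -0.2068 0.034 0"
}}

```text
time_s: 14.4
tcp_pos: [479.0, 260.3, 110.4]
tcp_rot: [3.139, -0.012, -0.081]
ft_force: [0.0, -0.2, 0.7]
gripper_width: 0.749
```

```bash
python3 snap.py wrist w9 250 120 130 190 3
```

```text
14.4 [479.  260.3 110.4] [ 3.139 -0.012 -0.081] g 0.749 [ 0.  -0.2  0.7]
```

View pics/w9.png

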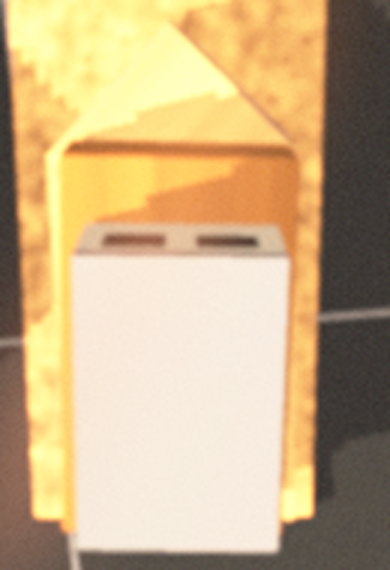

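Run:
```python
import pickle
from h import *
c,d,s,p=pickle.load(open('w9.pkl','rb'))
f=lambda L:np.array(L)/3+np.array((249.7,119.7))
P=ray(c,f([(72,255),(289,258),(280,552),(78,550)]),88);print(P.round(1));rect(P,"roof")
print(ray(c,f([(63,152),(298,155)]),58))
e=np.array([479,260.3]); m=P[:,:2].mean(0)
print(go(s,(m[0],m[1],58+8-45)))
```

```text
[[512.1 279.5  88. ]
 [508.2 239.9  88. ]
 [448.3 245.   88. ]
 [452.1 285.1  88. ]]
roof c [480.2 262.4] sides [60.2 39.9 60.1 40.3] yaw -0.09
[[527.03013552 282.61463775  58.        ]
 [522.48441242 234.68338485  58.        ]]
[-1.00e-04 -4.10e-03  1.49e-01]
```

Emit:
{"api": "play_rows", "payload": {
  "steps": "0 -0.002 0.01 0.012;0 -0.004 0.03 0.012;0 -0.004 0.06 0.012;0 -0.004 0.09 0.012;0 -0.004 0.113 0.012;0 -0.004 0.128 0.012;0 -0.004 0.138 0.012;0 -0.004 0.145 0.012;0 -0.004 0.148 0.012;0 -0.004 0.148 0.012;0 -0.004 0.148 0.012"
}}

```text
time_s: 15.37
tcp_pos: [480.6, 262.8, 22.1]
tcp_rot: [3.14, -0.013, -0.091]
ft_force: [-0.6, 0.6, -0.3]
gripper_width: 0.75
```

```bash
python3 snap.py wrist w10 190 180 240 200 3
```

```text
15.3667 [480.6 262.8  22.1] [ 3.14  -0.013 -0.091] g 0.75 [-0.6  0.6 -0.3]
```

View pics/w10.png

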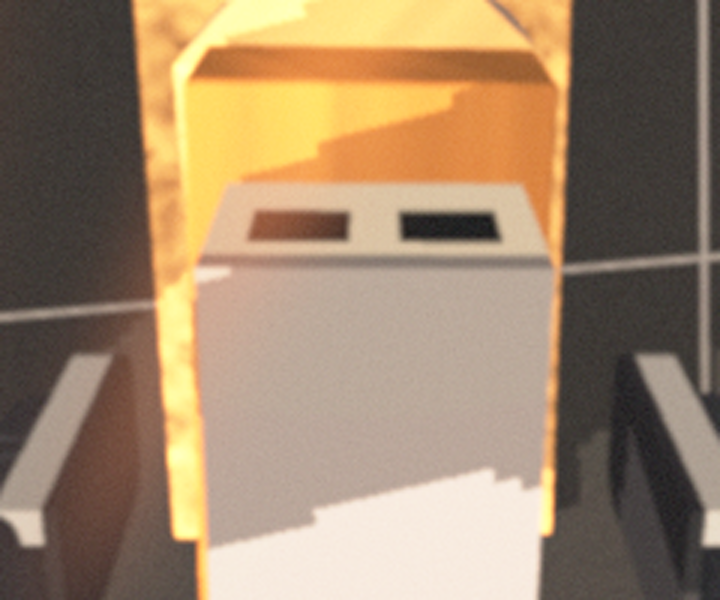

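Centred on the cabin. Closing.

Emit:
{"api": "play_rows", "payload": {
  "steps": "0 0 0 0;0 0 0 0;0 0 0 0;0 0 0 0;0 0 0 0;0 0 0 0;0 0 0 0;0 0 0 0",
  "hand": -1,
  "grip_force": 25
}}

```text
time_s: 16.08
tcp_pos: [481.1, 263.2, 22.8]
tcp_rot: [3.14, -0.014, -0.091]
ft_force: [-1.4, 0.2, 5.7]
gripper_width: 0.465
```

Emit:
{"api": "play_rows", "payload": {
  "steps": "0 0 -0.005 0;0 0 -0.015 0;0 0 -0.03 0;0 0 -0.055 0;0 0 -0.085 0;0 0 -0.12 0;0 0 -0.15 0;0 0 -0.175 0;0 0 -0.19 0;0 0 -0.2 0;0 0 -0.2 0"
}}

```text
time_s: 17.0
tcp_pos: [480.0, 263.7, 144.0]
tcp_rot: [-3.142, -0.016, -0.091]
ft_force: [0.3, 0.5, -0.4]
gripper_width: 0.466
```

```bash
python3 snap.py wrist w11
python3 - <<'E'
from workcell import r
from h import *
s=r.get_state();print(go(s,(491.1,7.2,120)))
E
```

```text
17.0 [480.  263.7 144. ] [-3.142 -0.016 -0.091] g 0.466 [ 0.3  0.5 -0.4]
[0.0574 0.4236 0.0395]
```

View pics/w11.png

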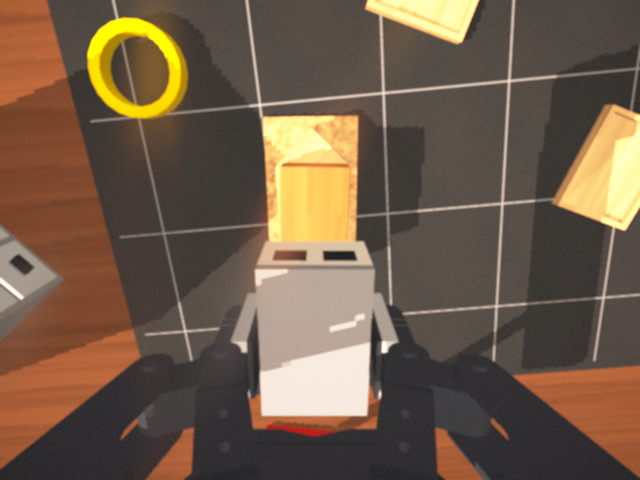

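Emit:
{"api": "play_rows", "payload": {
  "steps": "0.003 0.02 0.001 0.02;0.008 0.06 0.004 0.06;0.016 0.12 0.008 0.12;0.025 0.185 0.014 0.18;0.034 0.25 0.02 0.24;0.042 0.31 0.026 0.3;0.049 0.36 0.032 0.36;0.054 0.4 0.037 0.41;0.057 0.419 0.039 0.435;0.0574 0.4236 0.0395 0.435;0.0574 0.4236 0.0395 0.435;0.0574 0.4236 0.0395 0.435"
}}

```text
time_s: 18.05
tcp_pos: [491.0, 9.1, 119.9]
tcp_rot: [-3.137, -0.013, -0.43]
ft_force: [-0.1, 1.1, -0.2]
gripper_width: 0.462
```

```bash
python3 snap.py wrist w12
python3 - <<'E'
import pickle
from h import *
c,d,s,p=pickle.load(open('w12.pkl','rb'))
cx,cy,a=491.1,7.2,-.433
R=np.array([[np.cos(a),-np.sin(a)],[np.sin(a),np.cos(a)]])
Q=np.array([[43,33],[43,-33],[-43,-33],[-43,33]])@R.T+[cx,cy]
print(proj(c,np.c_[Q,[10]*4]).round(1))
E
```

```text
18.05 [491.    9.1 119.9] [-3.137 -0.013 -0.43 ] g 0.462 [-0.1  1.1 -0.2]
[[273.6 162.9]
 [360.5 163.2]
 [356.3 268.3]
 [276.5 267.9]]
```

View pics/w12.png

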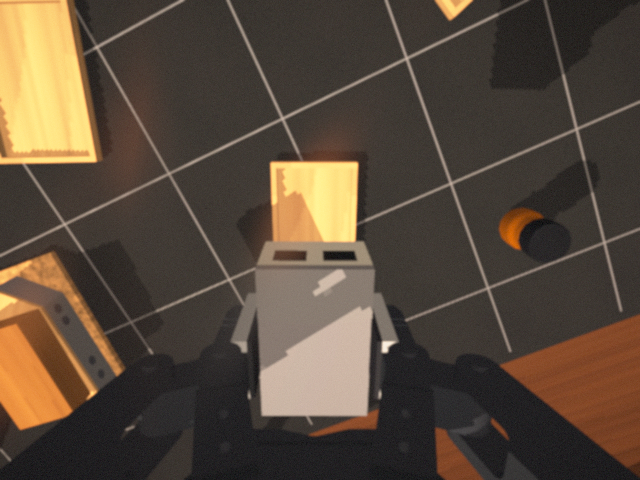

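Emit:
{"api": "play_rows", "payload": {
  "steps": "0 0 0.01 0;0 0 0.04 0;0 0 0.08 0;0 0 0.12 0;0 0 0.155 0;0 0 0.185 0;0 0 0.205 0;0 0 0.218 0;0 0 0.226 0;0 0 0.23 0;0 0 0.23 0"
}}

```text
time_s: 19.02
tcp_pos: [493.2, 9.8, -18.1]
tcp_rot: [-3.136, -0.013, -0.428]
ft_force: [-0.9, 1.2, -0.9]
gripper_width: 0.459
```

```bash
python3 snap.py wrist w13
```

```text
19.0167 [493.2   9.8 -18.1] [-3.136 -0.013 -0.428] g 0.459 [-0.9  1.2 -0.9]
```

View pics/w13.png

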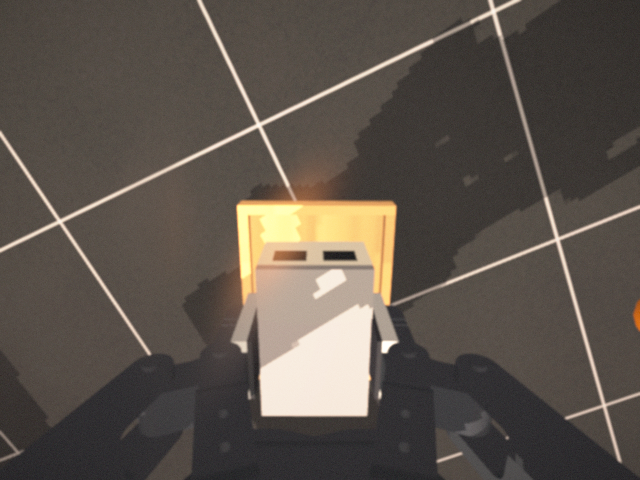

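Emit:
{"api": "play_rows", "payload": {
  "steps": "-0.001 0 0.005 0;-0.002 0 0.01 0;-0.002 0 0.014 0;-0.002 0 0.017 0;-0.002 0 0.019 0;-0.002 0 0.0205 0;-0.002 0 0.0212 0;-0.002 0 0.0212 0"
}}

```text
time_s: 19.73
tcp_pos: [492.6, 10.1, -30.5]
tcp_rot: [-3.136, -0.014, -0.428]
ft_force: [-0.5, -0.5, -1.1]
gripper_width: 0.465
```

Emit:
{"api": "play_rows", "payload": {
  "steps": "0 0 0.001 0;0 0 0.002 0;0 0 0.0025 0;0 0 0.0025 0"
}}

```text
time_s: 20.07
tcp_pos: [492.7, 10.1, -31.2]
tcp_rot: [-3.136, -0.014, -0.428]
ft_force: [-1.1, -0.0, 9.5]
gripper_width: 0.463
```

Emit:
{"api": "play_rows", "payload": {
  "steps": "0 0 0 0;0 0 0 0;0 0 0 0;0 0 0 0;0 0 0 0;0 0 -0.005 0;0 0 -0.02 0;0 0 -0.05 0;0 0 -0.1 0;0 0 -0.15 0;0 0 -0.2 0;0 0 -0.24 0",
  "hand": 0.25
}}

```text
time_s: 21.07
tcp_pos: [490.5, 10.1, 115.5]
tcp_rot: [-3.135, -0.016, -0.429]
ft_force: [0.2, -0.2, -0.2]
gripper_width: 0.627
```

```bash
python3 snap.py wrist w14
python3 - <<'E'
from workcell import r
from h import *
s=r.get_state();print(go(s,(481,262.5,80)))
E
```

```text
21.0667 [490.5  10.1 115.5] [-3.135 -0.016 -0.429] g 0.627 [ 0.2 -0.2 -0.2]
[-0.1945 -0.3737  0.0644]
```

View pics/w14.png

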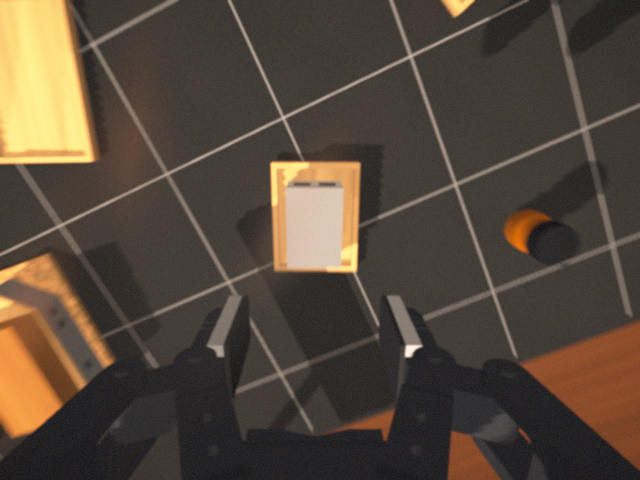

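The cabin lies flat inside its tray at about (315,225). Next is the pressing block.

Emit:
{"api": "play_rows", "payload": {
  "steps": "-0.01 -0.02 0 -0.02;-0.028 -0.055 0 -0.06;-0.055 -0.105 0.002 -0.12;-0.085 -0.163 0.01 -0.18;-0.115 -0.22 0.02 -0.24;-0.143 -0.275 0.03 -0.3;-0.167 -0.32 0.042 -0.36;-0.183 -0.352 0.053 -0.41;-0.192 -0.369 0.062 -0.435;-0.1945 -0.3737 0.064 -0.435;-0.1945 -0.3737 0.064 -0.435;-0.1945 -0.3737 0.064 -0.435",
  "hand": 0.7
}}

```text
time_s: 22.12
tcp_pos: [481.3, 260.1, 80.4]
tcp_rot: [-3.141, -0.024, -0.09]
ft_force: [-0.6, -0.5, -0.8]
gripper_width: 0.851
```

```bash
python3 snap.py wrist w15 240 110 150 200 3
```

```text
22.1167 [481.3 260.1  80.4] [-3.141 -0.024 -0.09 ] g 0.851 [-0.6 -0.5 -0.8]
```

View pics/w15.png

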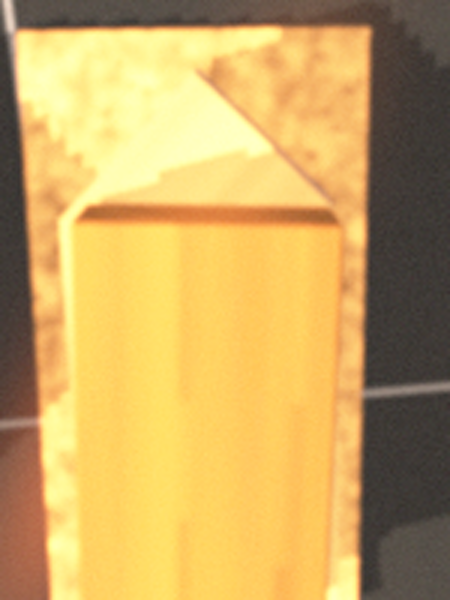

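Run:
```python
import pickle
from h import *
c,d,s,p=pickle.load(open('w15.pkl','rb'))
cv2.imwrite('pics/w15b.png',cv2.resize(p[150:400,220:420],None,fx=3,fy=3))
f=lambda L:np.array(L)/3+np.array((239.7,109.7))
P=ray(c,f([(76,222),(339,224),(79,590),(331,590)]),58);print(P.round(1))
far=P[:2,:2].mean(0);near=P[2:,:2].mean(0);u=(far-near)/np.linalg.norm(far-near);cen=far-43*u
print("centre",cen,"yaw",np.arctan2(u[1],u[0]),"tool",go(s,(cen[0],cen[1],34+6-45)))
g=proj(c,ray(c,[(0,0)],58)*0+[*cen,58]);print(g)
B=ray(c,f([(195,68),(60,215),(340,212)]),34);print("bow,shoulders",B.round(1))
```

```text
[[526.7 282.5  58. ]
 [522.  235.1  58. ]
 [453.4 291.3  58. ]
 [448.8 241.1  58. ]]
centre [481.58765015 263.10304514] yaw -0.10116181270208031 tool [-0.0034 -0.005   0.1424]
[[308.36993414 258.35324805]]
bow,shoulders [[550.9 259.   34. ]
 [524.8 288.9  34. ]
 [520.3 232.6  34. ]]
```

View pics/w15b.png

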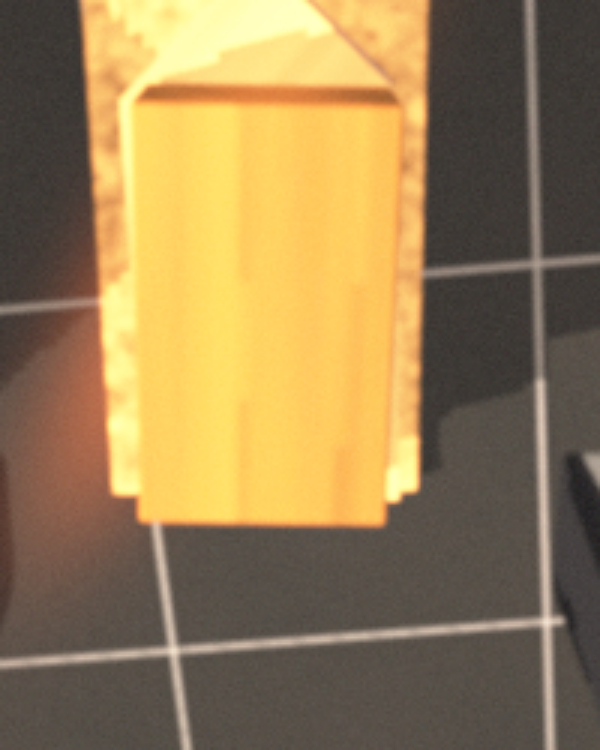

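Run:
```python
import pickle
from h import *
c,d,s,p=pickle.load(open('w15.pkl','rb'))
f=lambda L:np.array(L)/3+np.array((219.7,149.7))
P=ray(c,f([(134,101),(401,103),(387,523),(137,521)]),58);print(P.round(1));rect(P,"caul")
m=P[:,:2].mean(0);print(go(s,(m[0],m[1],-4)))
```

```text
[[526.9 282.8  58. ]
 [522.2 234.7  58. ]
 [437.  242.7  58. ]
 [442.1 293.1  58. ]]
caul c [482.  263.3] sides [85.5 48.4 85.5 50.7] yaw -0.107
[-0.0026 -0.0055  0.1407]
```

Emit:
{"api": "play_rows", "payload": {
  "steps": "-0.001 -0.003 0.01 0.012;-0.0026 -0.0055 0.03 0.012;-0.0026 -0.0055 0.06 0.012;-0.0026 -0.0055 0.09 0.012;-0.0026 -0.0055 0.11 0.012;-0.0026 -0.0055 0.123 0.012;-0.0026 -0.0055 0.132 0.012;-0.0026 -0.0055 0.138 0.012;-0.0026 -0.0055 0.1405 0.012;-0.0026 -0.0055 0.1405 0.012;-0.0026 -0.0055 0.1405 0.012"
}}

```text
time_s: 23.08
tcp_pos: [482.6, 263.4, -3.3]
tcp_rot: [-3.14, -0.025, -0.1]
ft_force: [0.6, 0.1, -0.8]
gripper_width: 0.852
```

```bash
python3 snap.py wrist w16 170 160 300 240 2
```

```text
23.0833 [482.6 263.4  -3.3] [-3.14  -0.025 -0.1  ] g 0.852 [ 0.6  0.1 -0.8]
```

View pics/w16.png

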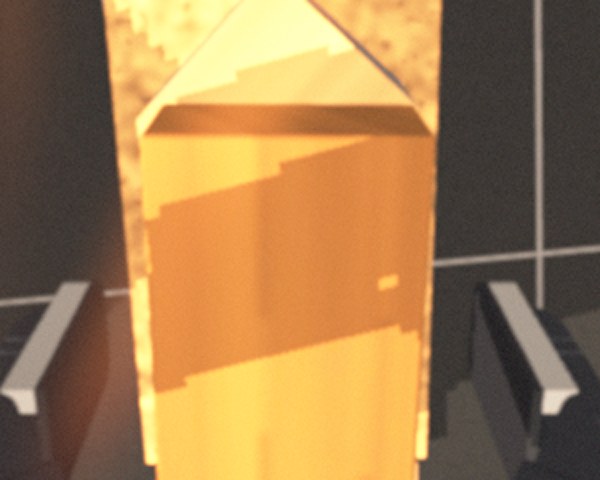

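Emit:
{"api": "play_rows", "payload": {
  "steps": "0 0 0 0;0 0 0 0;0 0 0 0;0 0 0 0;0 0 0 0;0 0 0 0;0 0 0 0;0 0 0 0",
  "hand": -1,
  "grip_force": 30
}}

```text
time_s: 23.8
tcp_pos: [483.0, 263.6, -2.6]
tcp_rot: [-3.14, -0.025, -0.1]
ft_force: [-1.9, -0.5, 6.4]
gripper_width: 0.575
```

Emit:
{"api": "play_rows", "payload": {
  "steps": "0 0 -0.005 0;0 0 -0.015 0;0 0 -0.03 0;0 0 -0.055 0;0 0 -0.085 0;0 0 -0.12 0;0 0 -0.15 0;0 0 -0.175 0;0 0 -0.19 0;0 0 -0.2 0;0 0 -0.2 0"
}}

```text
time_s: 24.72
tcp_pos: [480.4, 264.0, 118.6]
tcp_rot: [-3.139, -0.027, -0.1]
ft_force: [-0.2, -0.5, -1.4]
gripper_width: 0.575
```

```bash
python3 snap.py wrist w17
python3 - <<'E'
from workcell import r
from h import *
s=r.get_state();print(go(s,(665.6,153.5,110)))
E
```

```text
24.7167 [480.4 264.  118.6] [-3.139 -0.027 -0.1  ] g 0.575 [-0.2 -0.5 -1.4]
[0.3258 0.1518 0.0209]
```

View pics/w17.png

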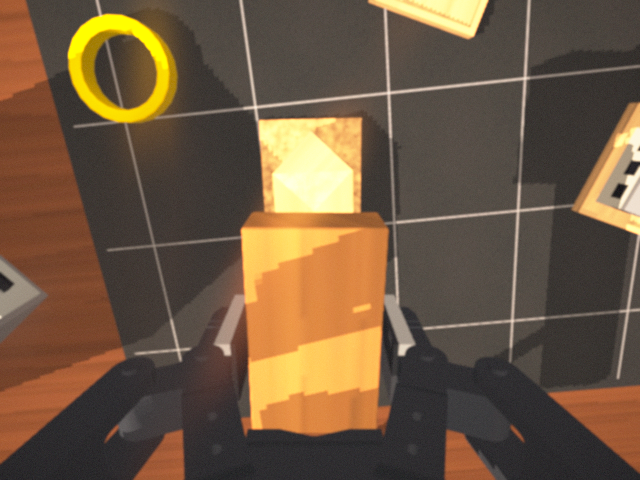

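Emit:
{"api": "play_rows", "payload": {
  "steps": "0.015 0.007 0.001 0.02;0.045 0.02 0.003 0.06;0.085 0.04 0.006 0.11;0.13 0.06 0.009 0.16;0.175 0.08 0.012 0.21;0.22 0.102 0.015 0.26;0.262 0.122 0.018 0.31;0.295 0.137 0.02 0.36;0.317 0.147 0.021 0.39;0.3258 0.1518 0.021 0.397;0.3258 0.1518 0.021 0.397;0.3258 0.1518 0.021 0.397"
}}

```text
time_s: 25.77
tcp_pos: [664.5, 153.6, 108.9]
tcp_rot: [-3.133, -0.022, -0.412]
ft_force: [-0.8, -0.2, -0.8]
gripper_width: 0.579
```

```bash
python3 snap.py wrist w18
python3 - <<'E'
import pickle
from h import *
c,d,s,p=pickle.load(open('w18.pkl','rb'))
cx,cy,a=665.6,151.8,-.412
R=np.array([[np.cos(a),-np.sin(a)],[np.sin(a),np.cos(a)]])
Q=np.array([[56,38],[56,-38],[-56,-38],[-56,38]])@R.T+[cx,cy]
print(proj(c,np.c_[Q,[10]*4]).round(1))
E
```

```text
25.7667 [664.5 153.6 108.9] [-3.133 -0.022 -0.412] g 0.579 [-0.8 -0.2 -0.8]
[[264.4 146.5]
 [369.5 146.6]
 [363.6 288.5]
 [269.6 288.2]]
```

View pics/w18.png

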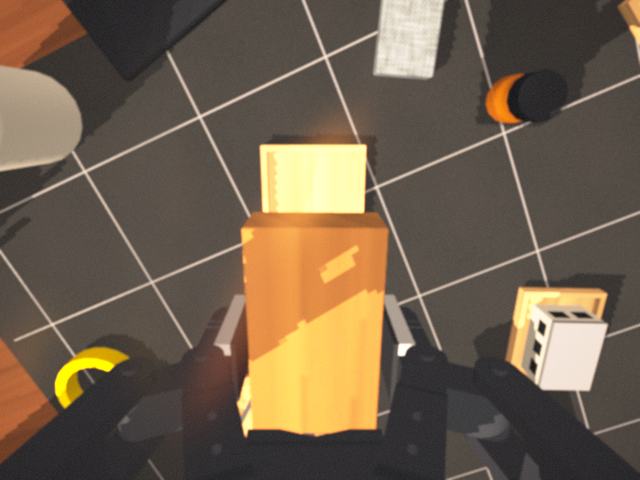

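```bash
cat > aim.py <<'E'
import sys
from workcell import r
from h import *
from scipy.spatial.transform import Rotation as Ro
# aim: object offset in tool frame (from TCP) placed at world xy with tcp z
x,y,z=map(float,sys.argv[1:4]); ox,oy,oz=map(float,sys.argv[4:7])
s=r.get_state();R=Ro.from_euler('xyz',s["tcp_rot"]).as_matrix()
o=R@np.array([ox,oy,oz]);print("off",o.round(1),go(s,(x-o[0],y-o[1],z)))
E
python3 - <<'E'
# block centre in tool frame at pick: centre (482,263.3,46), tcp (483,263.6,-2.6) rot(-3.14,-.025,-.1)
import numpy as np
from scipy.spatial.transform import Rotation as Ro
R=Ro.from_euler('xyz',[-3.14,-.025,-.1]).as_matrix();print(R.T@np.array([482-483,263.3-263.6,34+2.6]))
E
python3 aim.py 667.3 153.6 -20 -1.9 0.3 -36.6
```

```text
[ -0.04984789   0.34002286 -36.61327491]
off [-2.7  0.5 36.5] [0.0052 0.0003 0.2155]
```

Emit:
{"api": "play_rows", "payload": {
  "steps": "0 0 0.01 0;0.001 0 0.04 0;0.002 0 0.08 0;0.002 0 0.12 0;0.002 0 0.15 0;0.002 0 0.175 0;0.002 0 0.193 0;0.002 0 0.205 0;0.002 0 0.212 0;0.002 0 0.2155 0;0.002 0 0.2155 0"
}}

```text
time_s: 26.73
tcp_pos: [668.7, 154.2, -19.8]
tcp_rot: [-3.132, -0.022, -0.411]
ft_force: [1.0, -0.5, -0.9]
gripper_width: 0.577
```

```bash
python3 snap.py wrist w19; python3 snap.py side s19 130 250 150 120 5
```

```text
26.7333 [668.7 154.2 -19.8] [-3.132 -0.022 -0.411] g 0.577 [ 1.  -0.5 -0.9]
26.7833 [668.9 154.2 -19.4] [-3.131 -0.023 -0.411] g 0.578 [ 0.3 -0.3 -1.3]
```

View pics/w19.png

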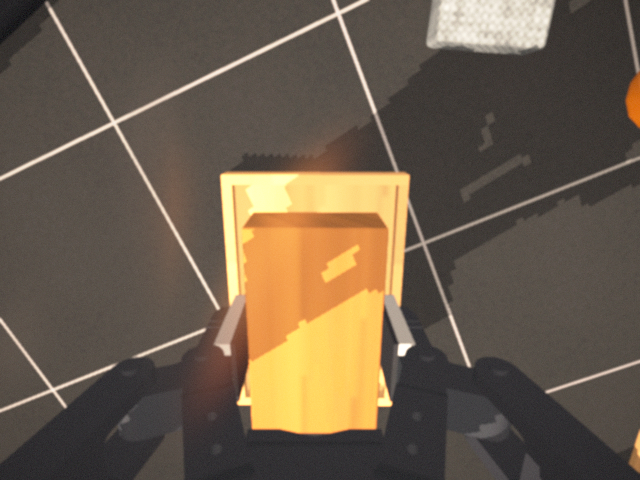

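View pics/s19.png

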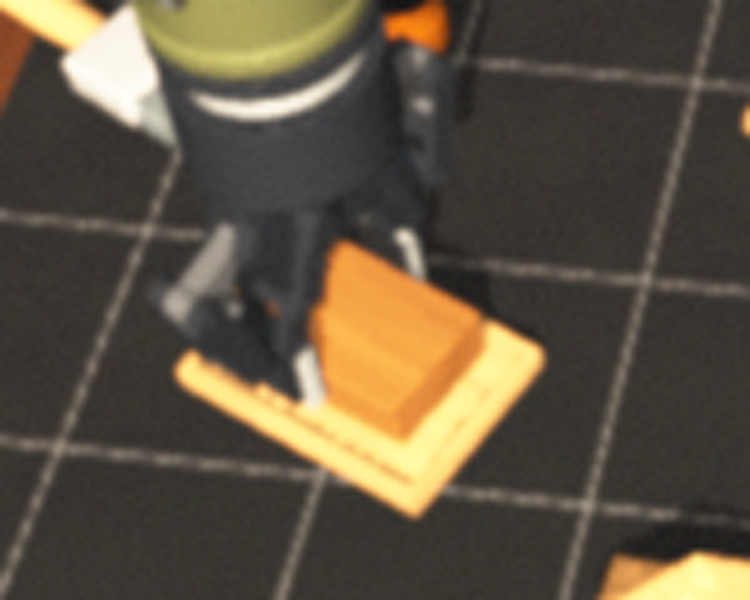

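Run:
```python
import pickle
from h import *
from scipy.spatial.transform import Rotation as Ro
c,d,s,p=pickle.load(open('w19.pkl','rb'))
P=ray(c,[(221,173),(409,173),(391,403),(238,403)],10);rect(P,"tray")
R=Ro.from_euler('xyz',s["tcp_rot"]).as_matrix()
print("block",s["tcp_pos"]+R@[0,.3,-36.6])
# block top corners from picture
z=-19.8+36.6+24
rect(ray(c,[(243,229),(387,229),(376,430),(252,430)],z),"blocktop")
```

```text
tray c [668.7 153.7] sides [111.9  75.7 111.5  74.6] yaw -0.412
block [667.64829575 153.88278913  16.797053  ]
blocktop c [668.  153.8] sides [83.9 48.5 83.6 49.6] yaw -0.415
```

Block is centred over the tray. Lowering the last 12 mm.

Emit:
{"api": "play_rows", "payload": {
  "steps": "0 0 0.004 0;0 0 0.009 0;0 0 0.013 0;0 0 0.016 0;0 0 0.0185 0;0 0 0.02 0;0 0 0.0205 0;0 0 0.0205 0"
}}

```text
time_s: 27.5
tcp_pos: [669.3, 154.2, -31.6]
tcp_rot: [-3.131, -0.023, -0.411]
ft_force: [-0.8, -0.3, -1.1]
gripper_width: 0.576
```

Emit:
{"api": "play_rows", "payload": {
  "steps": "0 0 0.001 0;0 0 0.002 0;0 0 0.0025 0;0 0 0.0025 0"
}}

```text
time_s: 27.83
tcp_pos: [669.5, 154.2, -32.3]
tcp_rot: [-3.131, -0.023, -0.411]
ft_force: [-2.3, -0.1, 4.6]
gripper_width: 0.576
```

Emit:
{"api": "play_rows", "payload": {
  "steps": "0 0 0 0;0 0 0 0;0 0 0 0;0 0 0 0;0 0 0 0;0 0 -0.005 0;0 0 -0.02 0;0 0 -0.05 0;0 0 -0.1 0;0 0 -0.15 0;0 0 -0.2 0;0 0 -0.24 0",
  "hand": 0.5
}}

```text
time_s: 28.83
tcp_pos: [666.7, 154.3, 115.0]
tcp_rot: [-3.129, -0.025, -0.411]
ft_force: [-0.3, 0.7, 0.2]
gripper_width: 0.748
```

```bash
python3 snap.py wrist w20
python3 - <<'E'
from workcell import r
from h import *
s=r.get_state();print(go(s,(480,263.5,80)))
E
```

```text
28.8333 [666.7 154.3 115. ] [-3.129 -0.025 -0.411] g 0.748 [-0.3  0.7  0.2]
[-0.3645 -0.0381  0.0558]
```

View pics/w20.png

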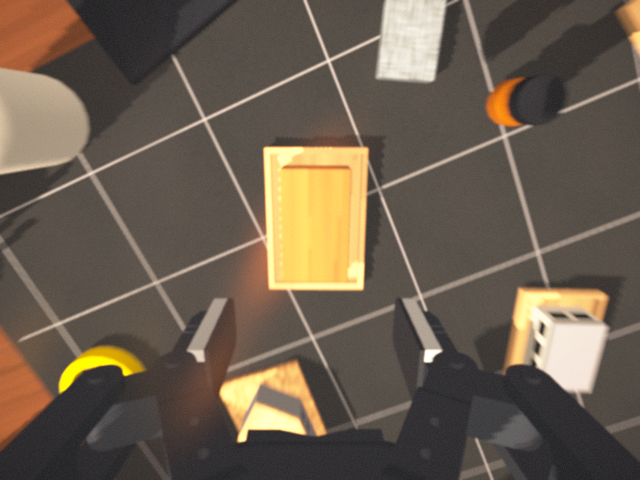

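The block lies flat in its tray, around (315,220). Now the hull.

Emit:
{"api": "play_rows", "payload": {
  "steps": "-0.015 -0.002 0 -0.02;-0.045 -0.005 0 -0.06;-0.09 -0.009 0 -0.11;-0.14 -0.014 0.005 -0.16;-0.19 -0.02 0.015 -0.21;-0.24 -0.025 0.025 -0.26;-0.285 -0.03 0.035 -0.31;-0.325 -0.034 0.045 -0.36;-0.35 -0.037 0.053 -0.41;-0.3645 -0.038 0.056 -0.42;-0.3645 -0.038 0.056 -0.42;-0.3645 -0.038 0.056 -0.42",
  "hand": 0.8
}}

```text
time_s: 29.88
tcp_pos: [480.2, 263.2, 80.0]
tcp_rot: [-3.136, -0.036, -0.082]
ft_force: [0.9, -0.3, -0.5]
gripper_width: 0.896
```

```bash
python3 snap.py wrist w21 220 110 190 240 3; python3 -c "
import cv2;p=cv2.imread('pics/w21.png');print(p.shape);cv2.imwrite('pics/w21.png',cv2.resize(p,None,fx=.8333,fy=.8333))"
```

```text
29.8833 [480.2 263.2  80. ] [-3.136 -0.036 -0.082] g 0.896 [ 0.9 -0.3 -0.5]
(720, 570, 3)
```

View pics/w21.png

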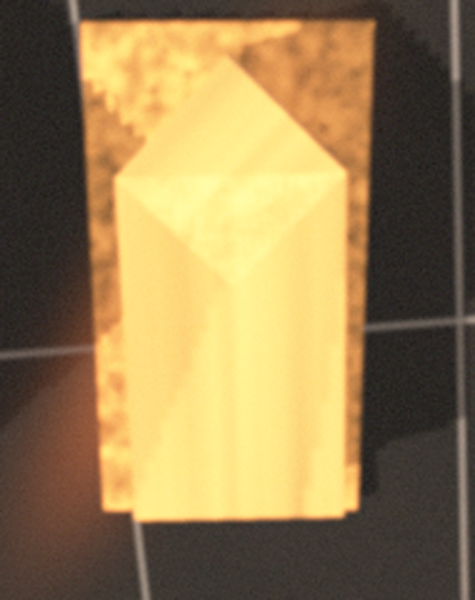

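Run:
```python
import pickle
from h import *
c,d,s,p=pickle.load(open('w21.pkl','rb'))
f=lambda L:np.array(L)/2.5+np.array((219.7,109.7))
P=ray(c,f([(227,55),(115,175),(347,171),(134,521),(346,519)]),34)[:,:2];print(P.round(1))
st=P[3:].mean(0);bow=P[0];sh=P[1:3].mean(0)
for n,v in(("bow-stern",bow-st),("sh-stern",sh-st)):print(n,np.linalg.norm(v),np.arctan2(v[1],v[0]))
print(np.arctan2(*(P[1]-P[3])[::-1]),np.arctan2(*(P[2]-P[4])[::-1]))
u=(sh-st)/np.linalg.norm(sh-st);print("origin",st+60*u,"grip x=-6",st+54*u, "tool", go(s,(*(st+54*u),6+5-45)))
```

```text
[[550.5 259.5]
 [524.8 288.9]
 [521.2 232.9]
 [431.9 294.7]
 [428.  237.8]]
bow-stern 120.73336896811894 -0.055547731844700916
sh-stern 93.18142216432958 -0.05708058308202849
-0.0619283543687662 -0.05224738962304813
origin [489.8404618  262.80110682] grip x=-6 [483.85023373 263.14340437] tool [-0.0008  0.0007  0.1901]
```

Emit:
{"api": "play_rows", "payload": {
  "steps": "0.001 0 0.01 -0.025;0.0027 0.0007 0.04 -0.025;0.0027 0.0007 0.08 -0.025;0.0027 0.0007 0.115 -0.025;0.0027 0.0007 0.143 -0.025;0.0027 0.0007 0.163 -0.025;0.0027 0.0007 0.176 -0.025;0.0027 0.0007 0.184 -0.025;0.0027 0.0007 0.188 -0.025;0.0027 0.0007 0.189 -0.025;0.0027 0.0007 0.189 -0.025"
}}

```text
time_s: 30.85
tcp_pos: [487.5, 262.7, -32.6]
tcp_rot: [-3.136, -0.038, -0.064]
ft_force: [-0.2, -0.2, 1.1]
gripper_width: 0.9
```

```bash
python3 snap.py wrist w22 160 160 310 240 2
```

```text
30.85 [487.5 262.7 -32.6] [-3.136 -0.038 -0.064] g 0.9 [-0.2 -0.2  1.1]
```

View pics/w22.png

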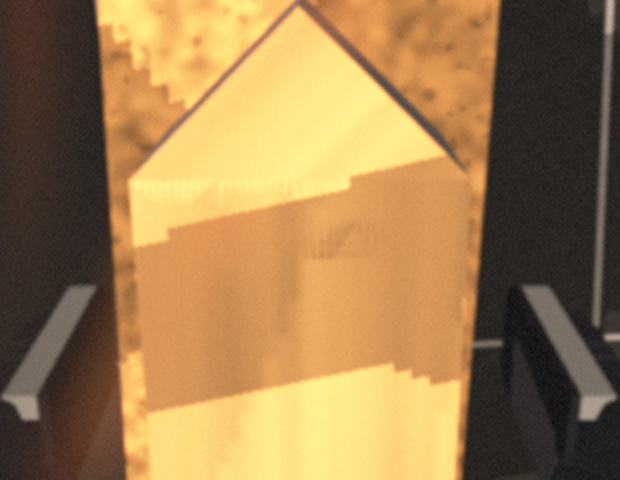

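Emit:
{"api": "play_rows", "payload": {
  "steps": "0 0 0 0;0 0 0 0;0 0 0 0;0 0 0 0;0 0 0 0;0 0 0 0;0 0 0 0;0 0 0 0",
  "hand": -1,
  "grip_force": 45
}}

```text
time_s: 31.57
tcp_pos: [488.1, 263.2, -31.5]
tcp_rot: [-3.135, -0.04, -0.064]
ft_force: [-0.2, -0.8, 6.2]
gripper_width: 0.645
```

Emit:
{"api": "play_rows", "payload": {
  "steps": "0 0 -0.005 0;0 0 -0.015 0;0 0 -0.03 0;0 0 -0.055 0;0 0 -0.085 0;0 0 -0.12 0;0 0 -0.15 0;0 0 -0.175 0;0 0 -0.19 0;0 0 -0.2 0;0 0 -0.2 0"
}}

```text
time_s: 32.48
tcp_pos: [483.8, 263.0, 89.6]
tcp_rot: [-3.133, -0.041, -0.064]
ft_force: [0.2, -0.4, -1.8]
gripper_width: 0.646
```

```bash
python3 snap.py wrist w23
python3 - <<'E'
from workcell import r
from h import *
s=r.get_state();print(go(s,(661,-153,150)))
E
```

```text
32.4833 [483.8 263.   89.6] [-3.133 -0.041 -0.064] g 0.646 [ 0.2 -0.4 -1.8]
[ 0.3434  0.672  -0.0935]
```

View pics/w23.png

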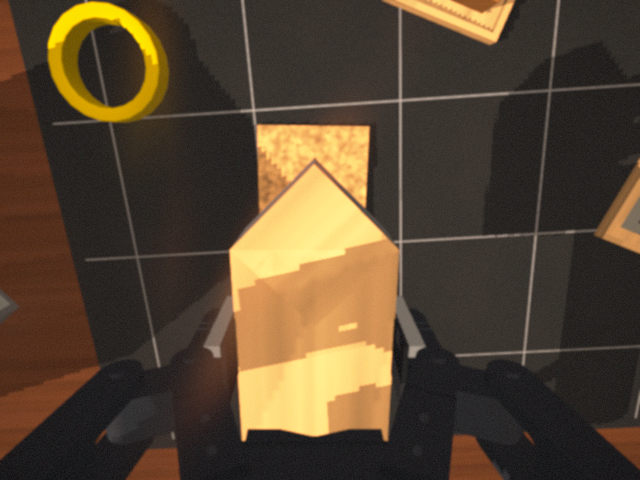

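Emit:
{"api": "play_rows", "payload": {
  "steps": "0.01 0.02 -0.002 -0.02;0.03 0.055 -0.004 -0.05;0.055 0.105 -0.007 -0.09;0.085 0.165 -0.01 -0.14;0.115 0.225 -0.013 -0.19;0.145 0.285 -0.016 -0.24;0.175 0.345 -0.018 -0.29;0.207 0.405 -0.02 -0.34;0.238 0.465 -0.022 -0.39;0.268 0.525 -0.024 -0.43;0.298 0.583 -0.026 -0.46;0.32 0.626 -0.027 -0.465"
}}

```text
time_s: 33.53
tcp_pos: [650.3, -129.8, 108.4]
tcp_rot: [3.133, -0.038, 0.299]
ft_force: [0.1, -0.5, -2.1]
gripper_width: 0.645
```

```bash
python3 - <<'E'
import numpy as np
from scipy.spatial.transform import Rotation as Ro
R=Ro.from_euler('xyz',[-3.135,-.04,-.064]).as_matrix();print(R.T@np.array([489.8-488.1,262.8-263.2,37.5]))
E
python3 aim.py 661.5 -153 105 3.2 .2 -37.5
```

```text
[  3.22032465   0.04387806 -37.40224036]
off [ 1.7  0.6 37.6] [0.0033 0.0427 0.0061]
```

Emit:
{"api": "play_rows", "payload": {
  "steps": "0.001 0.012 0.001 0;0.002 0.025 0.003 0;0.003 0.035 0.005 0;0.0033 0.041 0.006 0;0.0033 0.0427 0.006 0;0.0033 0.0427 0.006 0;0.0033 0.0427 0.006 0"
}}

```text
time_s: 34.12
tcp_pos: [659.7, -151.9, 105.1]
tcp_rot: [3.134, -0.038, 0.301]
ft_force: [0.4, -1.0, -1.9]
gripper_width: 0.648
```

```bash
python3 snap.py wrist w24
python3 - <<'E'
import pickle
from h import *
c,d,s,p=pickle.load(open('w24.pkl','rb'))
cx,cy,a=661,-154.5,.301
R=np.array([[np.cos(a),-np.sin(a)],[np.sin(a),np.cos(a)]])
Q=np.array([[73,41],[73,-41],[-73,-41],[-73,41]])@R.T+[cx,cy]
print(proj(c,np.c_[Q,[10]*4]).round(1))
E
```

```text
34.1167 [ 659.7 -151.9  105.1] [ 3.134 -0.038  0.301] g 0.648 [ 0.4 -1.  -1.9]
[[258.1 125.9]
 [374.3 125.8]
 [366.5 312.7]
 [265.5 313.1]]
```

View pics/w24.png

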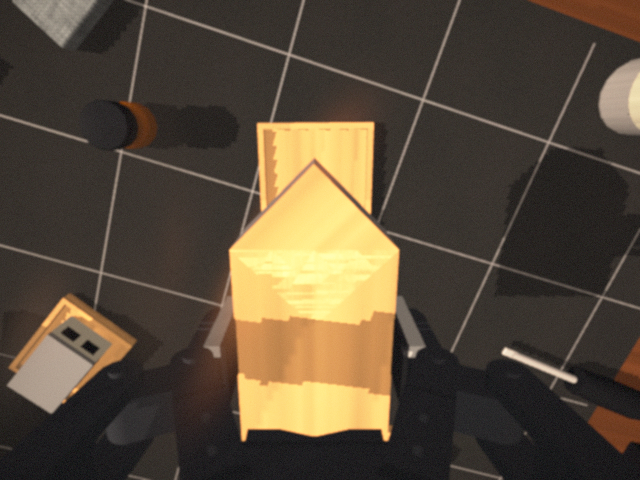

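```bash
python3 aim.py 663.4 -154 -20 3.2 .1 -37.5
```

```text
off [ 1.6  0.7 37.6] [-0.006   0.0035  0.2086]
```

Emit:
{"api": "play_rows", "payload": {
  "steps": "0 0.001 0.01 0;-0.002 0.003 0.04 0;-0.003 0.0035 0.08 0;-0.004 0.0035 0.115 0;-0.005 0.0035 0.145 0;-0.006 0.0035 0.17 0;-0.006 0.0035 0.187 0;-0.006 0.0035 0.199 0;-0.006 0.0035 0.206 0;-0.006 0.0035 0.2086 0;-0.006 0.0035 0.2086 0"
}}

```text
time_s: 35.08
tcp_pos: [662.3, -154.7, -19.7]
tcp_rot: [3.133, -0.039, 0.301]
ft_force: [0.5, 0.1, -1.8]
gripper_width: 0.645
```

```bash
python3 snap.py wrist w25
```

```text
35.0833 [ 662.3 -154.7  -19.7] [ 3.133 -0.039  0.301] g 0.645 [ 0.5  0.1 -1.8]
```

View pics/w25.png

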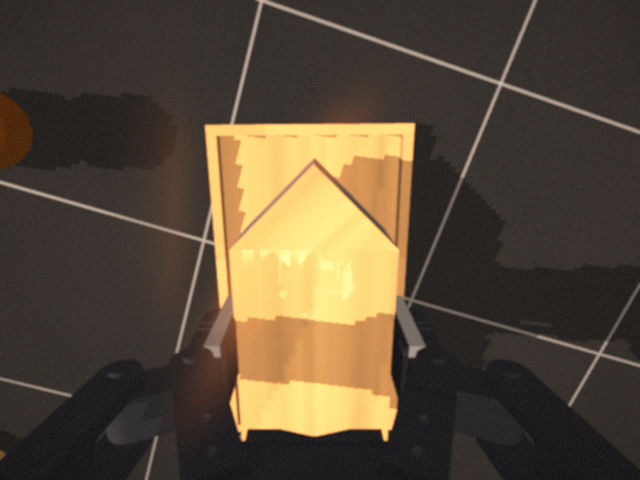

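```bash
python3 - <<'E'
import pickle
from h import *
c,d,s,p=pickle.load(open('w25.pkl','rb'))
P=ray(c,[(205,125),(415,123)],10)[:,:2];v=P[0]-P[1];a=np.arctan2(-v[0],v[1]);u=np.array([np.cos(a),np.sin(a)]);print("tray w",np.linalg.norm(v),"yaw",a,P.mean(0)-73*u)
print("left wall pts",ray(c,[(205,125),(220,300),(415,123),(404,300)],10).round(1))
B=ray(c,[(315,160),(230,249),(399,249)],45.8)[:,:2];print(B.round(1));
sh=B[1:].mean(0);h=(B[0]-sh)/np.linalg.norm(B[0]-sh);print("hull",B[0]-60*np.array([np.cos(.301),np.sin(.301)]),np.arctan2(h[1],h[0]))
E
python3 aim.py 663.4 -154 -32.5 3.2 .1 -37.5
```

```text
tray w 82.21449972495351 yaw 0.30971665755857336 [ 663.34254208 -153.7220967 ]
left wall pts [[ 720.3  -92.3   10. ]
 [ 649.1 -115.2   10. ]
 [ 745.4 -170.6   10. ]
 [ 673.1 -193.7   10. ]]
[[ 723.  -136.1]
 [ 687.1 -117.9]
 [ 703.5 -171.3]]
hull [ 665.67820917 -153.88308098] 0.29753469047656217
off [ 1.6  0.7 37.6] [-0.0019 -0.0005  0.022 ]
```

Emit:
{"api": "play_rows", "payload": {
  "steps": "-0.001 0 0.004 0;-0.002 0 0.009 0;-0.003 0 0.013 0;-0.003 0 0.0165 0;-0.003 0 0.019 0;-0.003 0 0.0205 0;-0.003 0 0.0215 0;-0.003 0 0.0215 0"
}}

```text
time_s: 35.8
tcp_pos: [661.2, -155.2, -32.4]
tcp_rot: [3.133, -0.039, 0.301]
ft_force: [-0.1, 0.5, -1.5]
gripper_width: 0.646
```

Emit:
{"api": "play_rows", "payload": {
  "steps": "0 0 0.001 0;0 0 0.002 0;0 0 0.0025 0;0 0 0.0025 0"
}}

```text
time_s: 36.13
tcp_pos: [661.4, -155.2, -33.0]
tcp_rot: [3.133, -0.039, 0.301]
ft_force: [-2.2, 0.5, 4.7]
gripper_width: 0.648
```

Emit:
{"api": "play_rows", "payload": {
  "steps": "0 0 0 0;0 0 0 0;0 0 0 0;0 0 0 0;0 0 0 0;0 0 -0.005 0;0 0 -0.02 0;0 0 -0.05 0;0 0 -0.1 0;0 0 -0.15 0;0 0 -0.21 0;0 0 -0.26 0",
  "hand": 0.65
}}

```text
time_s: 37.13
tcp_pos: [655.5, -155.8, 126.0]
tcp_rot: [3.132, -0.041, 0.301]
ft_force: [0.7, -1.1, -0.1]
gripper_width: 0.826
```

```bash
python3 snap.py wrist w26; python3 snap.py side s26
```

```text
37.1333 [ 655.5 -155.8  126. ] [ 3.132 -0.041  0.301] g 0.826 [ 0.7 -1.1 -0.1]
37.1833 [ 659.7 -156.4  132.5] [ 3.127 -0.05   0.3  ] g 0.824 [ 0.8 -0.4  3.9]
```

View pics/w26.png

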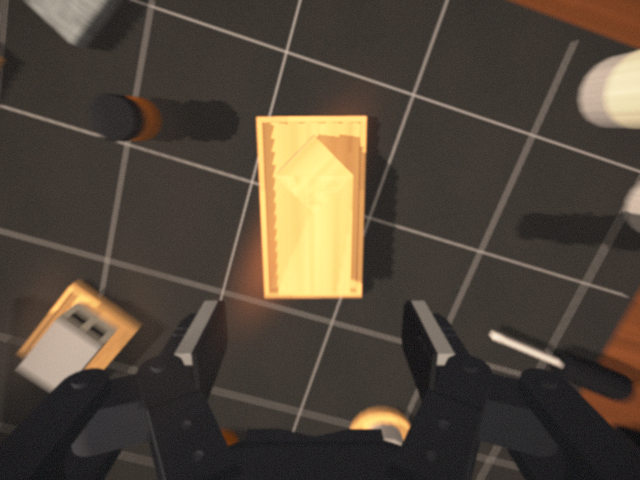

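View pics/s26.png

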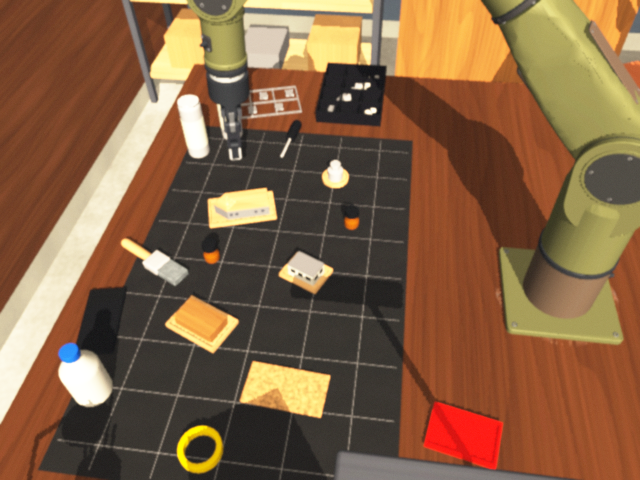

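Emit:
{"api": "play_rows", "payload": {
  "steps": "0 0 -0.02 0;0 0 -0.04 0;0 0 -0.05 0;0 0 -0.05 0;0 0 -0.05 0"
}}

```text
time_s: 37.65
tcp_pos: [657.9, -156.4, 159.8]
tcp_rot: [3.128, -0.05, 0.3]
ft_force: [0.4, -1.1, 0.1]
gripper_width: 0.827
```

```bash
python3 snap.py top t27 225 95 250 160 3
python3 - <<'E'
import pickle
from h import *
cs,ds,ss,ps=pickle.load(open('s26.pkl','rb'))
cv2.imwrite('pics/s26c.png',cv2.resize(ps[150:360,150:380],None,fx=3,fy=2.8,interpolation=cv2.INTER_CUBIC))
def pt(c,d,u,v):
    z=np.median(d[v-1:v+2,u-1:u+2]);return (c["R"].T@(np.linalg.inv(c["K"])@[u,v,1]*z-c["t"])).round(1)
for n,X in(("knob",[469.5,-285.3,46]),("roofF",[515,0,34]),("roofB",[470,20,34]),("caulF",[695,142,28]),("caulB",[640,166,28]),("hullF",[695,-145,32]),("hullB",[625,-166,32]),("jarA",[689,-10,48]),("jarB",[414,-140,48])):
    u,v=proj(cs,[X])[0].round().astype(int);print(n,u,v,pt(cs,ds,u,v))
E
```

```text
37.65 [ 657.9 -156.4  159.8] [ 3.128 -0.05   0.3  ] g 0.827 [ 0.4 -1.1  0.1]
knob 334 163 [ 468.8 -285.3   45. ]
roofF 294 258 [ 5.149e+02 -3.000e-01  3.330e+01]
roofB 315 268 [469.6  19.8  32.9]
caulF 186 309 [695.7 142.1  27.3]
caulB 212 322 [639.6 164.7  27.7]
hullF 224 201 [ 695.5 -144.9   32.1]
hullB 257 197 [ 625.9 -165.8   32.3]
jarA 209 242 [689.6  -9.5  47.7]
jarB 351 208 [ 414.9 -140.5   47.5]
```

View pics/t27.png

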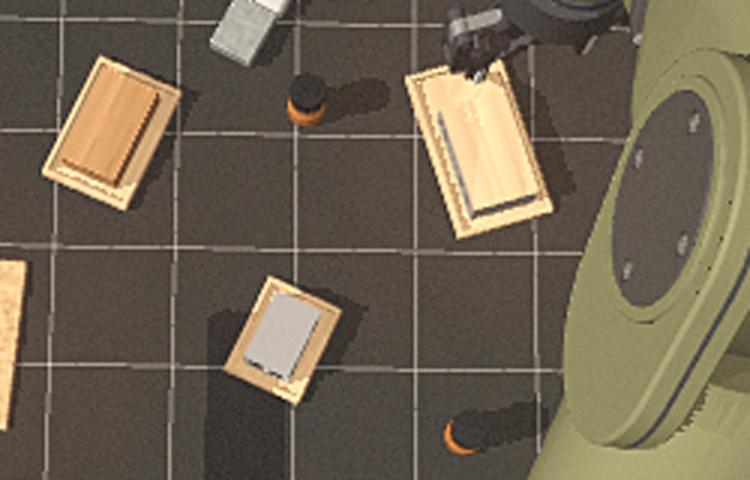

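View pics/s26c.png

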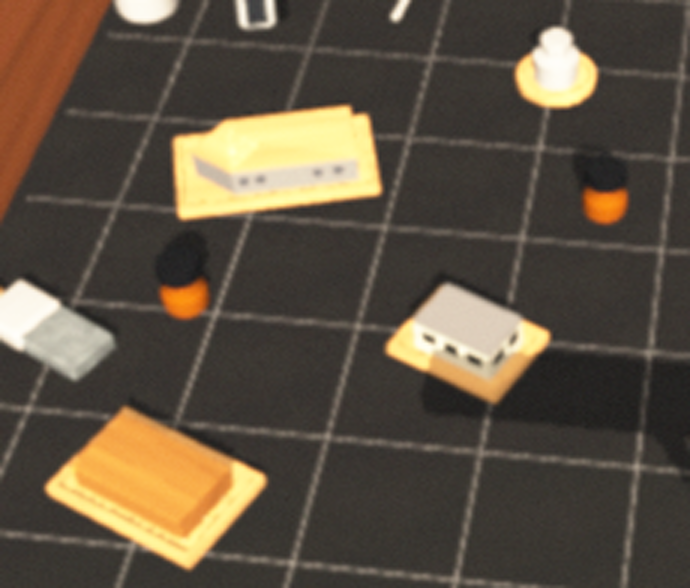

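All four pieces lie flat on the floors of their trays. The measured top heights are 45, 33, 27.5 and 32 mm, against the expected 46, 34, 28 and 32. Both jars stand where they were, and the gripper touches nothing. Handing in.

```bash
python3 -c "
from workcell import r
print(r.job_done(), r.get_state()['time_s'])"
```

```text
the job is handed in; nothing more can be done
the job is handed in; nothing more can be done
```

I took the stack apart from the top down and put each piece in its own tray: weight, cabin, pressing block, then hull. Each was lowered until the wrist force showed light contact (5–10 N) and then let go. I handed the job in at about 38 s; no verdict is reported.

**Last checks:** the side and top pictures and the depth readings show every piece inside its tray, flat and right way up. The jar caps read within about 1 mm of where they started. The top picture hid the weight's dish behind the arm, so the weight was checked only in the side picture and depth.

**What disagreed:**
- **Fingertip height:** the real fingertips were about 45 mm higher than the reported TCP. My first close on the weight therefore shut on air just above the knob, touching nothing. I corrected for this in every later move.
- **Tool tilt:** the tool's pitch drifted to about −0.05 rad over the job. It did not affect the placings.
- **Camera positions:** the top and wrist cameras differed by 2–3 mm on where the three rectangular trays stood. I used the wrist camera's positions.

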